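# Load the tofu press under the counter shelf

### The job

Get the tofu press ready: lift the steel shaker out of the tray's way and stand it upright aside on the worktop, then pull the tray out from under the shelf fully to its stop. Lower the press lid squarely down the tall rod, without letting it drop, until it lies flat over the mould, and then push the tray fully home under the shelf. Leave the mug and the things on the shelf where they are, and do not bump the shelf or let the press push the shaker.

Things in the scene. Friction and masses are not known exactly. Their poses are not given: they have to be found in the camera images.
- press: Fixed steel base of the tofu press, 248 x 108 x 30 mm, with the tray sliding on it. Origin on the worktop (z=0) at the middle of its front end; x points to its rear (it runs from x=0 to +248 mm), y to its left, z up. The tray slides out along -x.
- tray (a joint): Tray position in m: 0 = home (back, under the shelf), 0.20 = fully out at the front stop; starts 0 to 0.04; 2 to 4 N move it and it stays where left. The tray (aluminium, 146 x 90 mm, top at z=18 mm) carries, front to back: black handle, white open mould (74 x 80 mm, rim z=60 mm), steel rod. Fully out, mould reaches 90 mm and handle 145 mm in front of the press's origin.
- tray_handle (a point): Centre (z=52 mm) of the tray's black handle, a bar 14 mm thick (press y), 18 mm deep, 50 mm long, its top leaning 35 degrees to the front (press -x); spans z=29 to 75 mm. Axes as the press's. Mould wall 32 mm, rod 122 mm behind it. With the tray home the shelf overhangs it by 42 to 48 mm: reach it from the front with a tool tilted 28 to 40 degrees.
- rod_foot (a point): Where the lid's sleeve comes to rest, on the axis of the tray's vertical steel rod: top of a 24 mm collar level with the mould's rim, z=60 mm. The rod is 10 mm in diameter and 85 mm high above this point, its last 13 mm tapered. Axes as the press's. It stands 53 mm behind the mould's centre.
- rod_top (a point): Tip of that rod, z=145 mm. When the tray is fully out it stands 30 to 36 mm in front of the shelf's edge.
- mould_top (a point): Centre of the mould's mouth, at rim height z=60 mm.
- lid_grip (a point): Centre of the grip block of the press lid: 36 mm (lid x) x 18 mm (lid y) x 36 mm high, pinch it across the 18 mm. The lid is a loose wooden board 80 x 88 x 10 mm with a steel sleeve at its +x end, 0.2 kg. This point is 28 mm above its underside and 73 mm from the hole, which lies to lid +x. It starts flat on the worktop left or right of the press, turned up to 1.6 rad.
- lid_hole (a point): Centre of the lower mouth of the hole through the lid's sleeve, in the plane of the lid's underside; hole 14 mm in diameter, sleeve 26 mm outside diameter, 36 mm high. Axes as the lid's (x from the grip to the hole, z up).
- lid_centre (a point): Point of the lid's underside that belongs over the mould's centre, 53 mm from the hole towards the grip.
- shelf: Small fixed counter shelf standing over the press: board 200 x 320 x 16 mm, underside at z=250 mm, on four 18 mm legs near its corners (148 mm either side of its centre line). Origin on the worktop under the middle of the board's front edge; x points to its rear.
- shelf_edge (a point): Middle of the lower front edge of the shelf's board, z=250 mm.
- shaker_mid (a point): Centre, half-way up, of the loose plain steel seasoning shaker, a cylinder 47 mm in diameter and 82 mm high (0.12 kg), that stands on the worktop just in front of the tray, in its way. Its z axis is the cylinder's axis.
- mug: Loose black mug, 80 mm wide, 116 mm long with its handle (at its -y), 95 mm high; origin at the middle of its underside. Stands on the worktop on the side of the press where the lid is not. Bystander.
- spice: Loose spice jar with black lid, 41 mm in diameter, 105 mm high, on the shelf; origin at its underside. Bystander.
- bowl_s: Loose white bowl, 108 mm in diameter, 63 mm high, on the shelf; origin at its underside. Bystander.

How it is judged:
By the outcome, as a careful person would: the job done as asked, in the order asked, and still so for the second after the job is handed in, with the robot touching nothing.
It also fails if it takes over 72 s, if anything falls off the work surface, if the arm or the gripper's body presses on something with over 40 N, if the wrist force passes 120 N, or if a joint passes its speed limit or range.

### The arm

A 7-joint arm with a two-finger parallel gripper is mounted at the origin on a cart in front of the work surface, level with it; the furniture and walls round the work are solid. World frame = base frame: x ahead of the robot, y to its left, z up, the work surface at z = 0. Lengths are in m, angles in degrees, forces in N, time in s.
With the tool pointing down it reaches from about 0.425 to 0.925 m from the base axis. Payload 6.8 kg.
Tool frame: the origin (TCP) lies midway between the tips of the shut fingers; the grasp point (between the pads) lies 19 mm behind it; z points along the fingers, y is the direction in which the jaws open and shut (so a half turn about z gives the same grasp; the last joint's range is limited). The gripper opens to 88 mm and grips with 3 to 60 N. Pads are 20 mm wide; open, the fingers measure 115 mm over their backs; the gripper's body (75 mm by 178 mm) begins 61 mm behind the grasp point.
Start: joints at [70.353, 27.33, 1.283, 89.118, -0.659, 63.558, -4.761], TCP at [0.157, -0.656, 0.223] pointing down, gripper open.
Joint ranges: [-169.35, 169.35], [-19.33, 120.38], [-80.79, 83.38], [13.8, 139.57], [-78.32, 258.32], [9.67, 109.79], [-169.56, 169.56]. Speed limits (degrees/s): [136.94, 136.94, 180, 180, 180, 180, 180].

### API

Orientations are given as [roll, pitch, yaw] about the fixed x, y, z axes, in that order (R = Rz(yaw) Ry(pitch) Rx(roll)).
In Python, from plant import state, capture, get_calibration, order gives the robot as it stands. The module is installed in compiled form; this text tells all that it offers.
- The arm moves only by the tool play_rows, never from a script. Its argument "deltas" is a list of rows, each an object of numbers: "dx", "dy", "dz": the shift along the tool's x, y, z normalised to -1 to 1, where 1 is 0.2 m; "rx", "ry", "rz": the turn, a rotation vector about the tool's x, y, z normalised to -1 to 1, where 1 is 120 degrees; "grip": the opening, from -1 (shut) to 1 (fully open), so that 0 is half open. A call has 1 to 5 rows; each row shifts and turns the pose as measured when the row begins, along the tool's axes as they then stand; what a row does not reach is not made up. A row lasts 1/10 s, in which the tool goes at most 50 mm and 8.59 degrees, less where a joint would pass 70% of its speed; a pose out of reach is approached as far as the arm can. A call with a number of a shift or a turn outside -1 to 1 is refused whole. A call with a gripper value outside its range is refused whole. The fingers move at their own pace and stop on an object; "newtons" is the grip in N (left out, the last holds). Time passes only in rows, so rows that do not move let the fingers close. It gives the time, the measured TCP pose, the force and the opening at its end, in the units of the state.
- state(): the state, without advancing time (a new reading comes with each control period).
- capture(name): name is "scene" or "top" or "wrist"; returns the picture (480x640x3 uint8, red, green, blue); there is no depth.
- get_calibration(name): a dict with "intrinsics" (3x3 intrinsics, pixels), "dist_coeffs" ([k1, k2, p1, p2, k3] as OpenCV has them; the pictures are not rectified), "R" (3x3) and "t" (3): a world point X has camera coordinates R X + t; the wrist camera has in their place "tool_from_camera" (4x4, takes a point from camera to tool coordinates, whose origin is the TCP and whose axes are the flange's). Camera axes: x right, y down, z forward; pixel columns grow to the right and rows downward; lengths in m; the calibration is good to about 2 mm. A picture is of the moment at which its call begins: read the wrist's pose just before it. get_calibration takes no time and is no camera call.
- order.sign_off(): hands the job in, once; it reports no verdict.
The state is a dict: "time": time; "joints": joint angles; "joint_velocities": joint speeds; "joint_torque": joint torques, N m; "position": TCP position; "eef_rot": TCP orientation; "contact_force": force on the tool from outside, world axes, zero at the start; "moment": the same for the moment, N m; "finger_gap": finger opening in m.
Only numpy, scipy, OpenCV 4.12 (cv2) and the standard library are available. Lean on these libraries where they do the work, as an engineer would, in place of code of your own. Each camera call takes 0.05 s, during which the arm holds its last target.

## Working session

There is one attempt and no reset: what is moved stays moved. The work goes in short steps, Python scripts to look and compute and a tool call to move; the robot and the scene stay as the last step left them, time stands still between calls to the robot, and variables do not carry over. Pictures are saved under pics/ and viewed, and the job is handed in when it is done.

Besides the shell and the picture viewer there is one more tool, called after "Call:" in YAML: its name, and indented under it one key for each argument. play_rows: Moves the arm, as the interface text tells. Its arguments: {"type":"object","properties":{"deltas":{"type":"array"},"newtons":{"type":"number"}},"required":["deltas"]}

```bash
mkdir -p pics; ls; python3 - <<'E'
from plant import state,capture,get_calibration
import cv2,json
print(state())
for n in("scene","top"):
    c=get_calibration(n);print(n,c)
    cv2.imwrite(f"pics/{n}0.png",cv2.cvtColor(capture(n),cv2.COLOR_RGB2BGR))
print(get_calibration("wrist"))
E
```

```text
pics
{'time': 0.0, 'joints': array([70.35247863, 27.37276109,  1.27935549, 89.17618319, -0.65851151,
       63.55839512, -4.76322239]), 'joint_velocities': array([ 0.05334497,  0.005805  , -0.05563603, -0.00290799, -0.03793675,
        0.00395918, -0.14320339]), 'joint_torque': array([-4.07290427e-04, -5.82845342e+01,  1.53372031e+00, -2.72601181e+01,
       -5.45152032e-02,  1.71650253e-02,  1.55355465e-04]), 'position': array([ 0.15690085, -0.65590657,  0.22173272]), 'eef_rot': array([-1.79900269e+02,  7.37900618e-03,  1.34538905e+01]), 'contact_force': array([-0.52292762, -0.06978533, -0.43675314]), 'moment': array([ 0.02741823, -0.01488835, -0.01766251]), 'finger_gap': 0.08802694514139128}
scene {'intrinsics': array([[466.9845131 ,   0.        , 316.08390217],
       [  0.        , 466.9845131 , 236.14563922],
       [  0.        ,   0.        ,   1.        ]]), 'dist_coeffs': array([-0.1264611,  0.       ,  0.       ,  0.       ,  0.       ]), 'R': array([[ 9.00738676e-01, -4.34361053e-01,  5.60461911e-04],
       [-2.54610584e-01, -5.29032922e-01, -8.09504551e-01],
       [ 3.5
[... 485 characters left out ...]
.03880131, -0.98919905]]), 't': array([-0.0278344 ,  0.62220224,  1.2988186 ])}
{'intrinsics': array([[405.12844902,   0.        , 318.5998618 ],
       [  0.        , 405.12844902, 238.18193227],
       [  0.        ,   0.        ,   1.        ]]), 'dist_coeffs': array([-0.08758949,  0.        ,  0.        ,  0.        ,  0.        ]), 'tool_from_camera': array([[ 1.78324898e-04, -9.64625175e-01, -2.63625190e-01,
         7.26353782e-02],
       [ 9.99999903e-01,  6.56782457e-05,  4.36111554e-04,
         2.38712917e-04],
       [-4.03369744e-04, -2.63625242e-01,  9.64625093e-01,
        -1.60956185e-01],
       [ 0.00000000e+00,  0.00000000e+00,  0.00000000e+00,
         1.00000000e+00]])}
```

View pics/scene0.png

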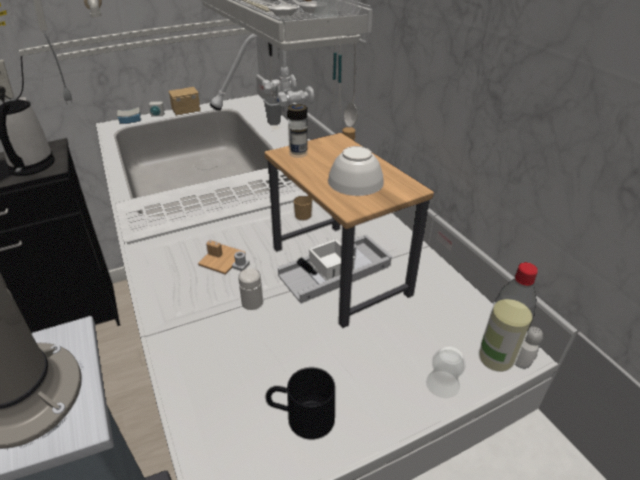

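View pics/top0.png

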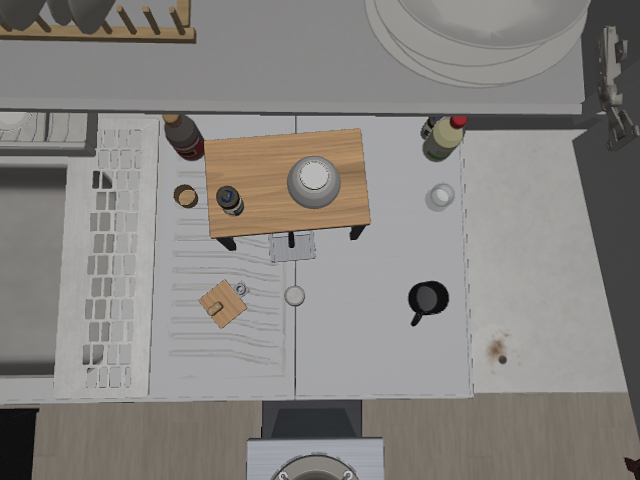

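The scene view shows the shaker at about (251,288), the lid at (222,258), the tray under the shelf and the mug at (312,402). In the top view, the shaker is at (294,296), the lid at (222,303) with its sleeve at (241,289), and the mug at (430,298). I'll zoom in next.

```bash
cat > h.py <<'E'
import numpy as np,cv2
from plant import state,capture,get_calibration
from scipy.spatial.transform import Rotation as Ro
def tool():
    s=state();T=np.eye(4);T[:3,:3]=Ro.from_euler('xyz',s['eef_rot'],degrees=True).as_matrix();T[:3,3]=s['position'];return T
def cam(n,T=None):
    c=get_calibration(n);K=np.array(c['intrinsics']);d=np.array(c['dist_coeffs'])
    if n=='wrist':
        M=T@c['tool_from_camera'];R=M[:3,:3].T;t=-R@M[:3,3]
    else:R=c['R'];t=c['t']
    return K,d,np.array(R),np.array(t)
def ray(C,uv):
    K,d,R,t=C
    p=cv2.undistortPoints(np.array([[uv]],float),K,d)[0,0]
    return -R.T@t, R.T@np.array([p[0],p[1],1.])
def onz(C,uv,z):
    o,r=ray(C,uv);return o+r*(z-o[2])/r[2]
def proj(C,X):
    K,d,R,t=C
    return cv2.projectPoints(np.atleast_2d(np.array(X,float)),cv2.Rodrigues(R)[0],t,K,d)[0][:,0]
def tri(C1,u1,C2,u2):
    A=[];b=[]
    for C,u in((C1,u1),(C2,u2)):
        o,r=ray(C,u);r/=np.linalg.norm(r);P=np.eye(3)-np.outer(r,r);A.append(P);b.append(P@o)
    X=np.linalg.lstsq(np.vstack(A),np.hstack(b),rcond=None)[0]
    return X
def crop(img,x0,y0,x1,y1,f,name):
    c=cv2.resize(img[y0:y1,x0:x1],None,fx=f,fy=f,interpolation=cv2.INTER_CUBIC)
    cv2.imwrite('pics/'+name,c)
E
python3 - <<'E'
from h import *
t=cv2.imread('pics/top0.png');s=cv2.imread('pics/scene0.png')
crop(t,190,200,390,340,4,'t0c.png');crop(s,180,200,430,350,3,'s0c.png')
C=cam('top')
print('shk top',onz(C,(294,296),.082),'sleeve',onz(C,(241,289),.036),'shelf c', [onz(C,p,.266) for p in((212,237),(370,222),(206,139),(361,128))])
print('mug',onz(C,(430,298),.095),proj(C,[0,0,0]))
E
```

```text
shk top [0.4780376  0.04756721 0.082     ] sleeve [0.49644047 0.17259543 0.036     ] shelf c [array([0.58733434, 0.20526374, 0.266     ]), array([ 0.61785983, -0.10665257,  0.266     ]), array([0.78624726, 0.22184192, 0.266     ]), array([ 0.8121699 , -0.09111162,  0.266     ])]
mug [ 0.47225082 -0.2603795   0.095     ] [[314.54308586 507.83810282]]
```

View pics/t0c.png

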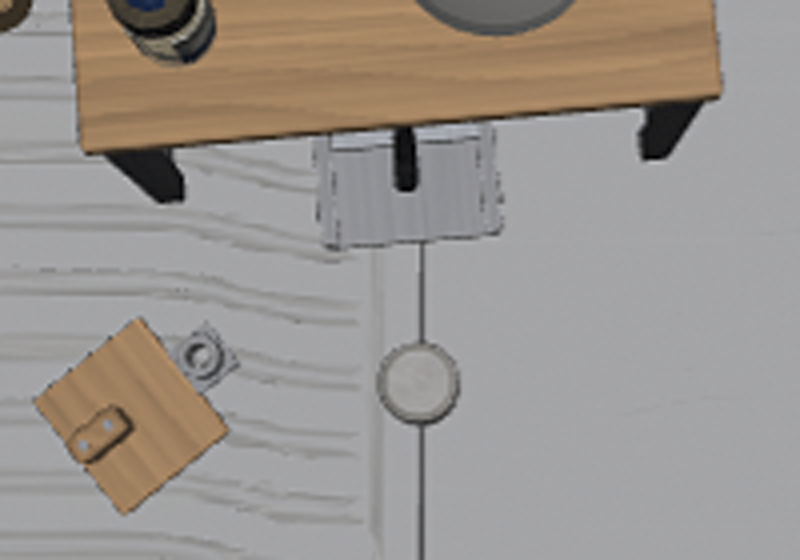

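View pics/s0c.png

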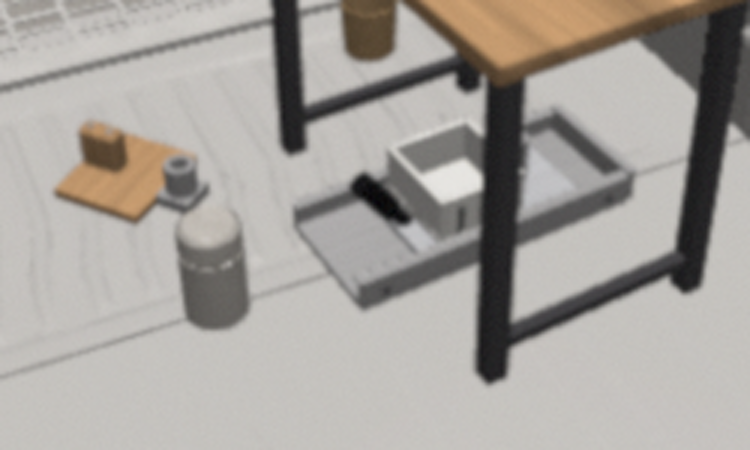

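```bash
python3 - <<'E'
from h import *
C=cam('top');S=cam('scene')
f=lambda x,y:(190+x/4,200+y/4); g=lambda x,y:(180+x/3,200+y/3)
p=lambda n,v:print(n,np.round(v,4))
p('base fl top z.03',onz(C,f(327,248),.03));p('base fr',onz(C,f(500,234),.03))
p('base fl scene',onz(S,g(294,206),.03));p('fr',onz(S,g(362,290),.03));p('fr z0',onz(S,g(364,307),.0))
p('rear r',onz(S,g(632,178),.03));p('rear l',onz(S,g(555,108),.03))
p('handle top front',onz(C,f(405,188),.07));p('handle scene',onz(S,g(365,185),.07))
p('handle low scene',onz(S,g(403,215),.03))
p('tri handle tip',tri(C,f(405,186),S,g(362,182)))
p('tri shaker top',tri(C,f(418,383),S,g(210,222)))
p('shaker bottom front scene z0',onz(S,g(213,326),0))
p('lid grip tri',tri(C,f(100,430),S,g(103,130)));p('grip .046',onz(C,f(102,430),.046))
p('sleeve',tri(C,f(201,355),S,g(181,162)));p('sl.036',onz(C,f(201,355),.036));p('sl scene',onz(S,g(181,162),.036))
p('lid corners top z.01',[onz(C,f(*q),.01) for q in((138,318),(34,400),(126,514),(228,432))])
p('mould corners z.06',[onz(S,g(*q),.06) for q in((388,154),(440,205),(468,122))])
p('shelf edge corners z.25',[onz(C,f(*q),.25) for q in((84,153),(721,97))])
p('shelf scene',[onz(S,q,.25) for q in((347,225),)])
E
```

```text
base fl top z.03 [0.5605 0.1017 0.03  ]
base fr [ 0.5688 -0.0012  0.03  ]
base fl scene [0.5615 0.0945 0.03  ]
fr [ 0.57   -0.0109  0.03  ]
fr z0 [0.5765 0.0015 0.    ]
rear r [0.8089 0.0124 0.03  ]
rear l [0.8022 0.1178 0.03  ]
handle top front [0.5915 0.0546 0.07  ]
handle scene [0.6002 0.049  0.07  ]
handle low scene [0.6308 0.0497 0.03  ]
tri handle tip [0.5961 0.0535 0.0702]
tri shaker top [0.4804 0.046  0.0812]
shaker bottom front scene z0 [0.4717 0.03   0.    ]
lid grip tri [0.4537 0.2307 0.0443]
grip .046 [0.4535 0.2293 0.046 ]
sleeve [0.4982 0.174  0.037 ]
sl.036 [0.497  0.1744 0.036 ]
sl scene [0.4996 0.175  0.036 ]
lid corners top z.01 [[0.5205 0.2151 0.01  ]
 [0.472  0.2754 0.01  ]
 [0.4049 0.2196 0.01  ]
 [0.4526 0.1605 0.01  ]]
mould corners z.06 [[0.636  0.0865 0.06  ]
 [0.6443 0.0162 0.06  ]
 [0.709  0.0962 0.06  ]]
shelf edge corners z.25 [[ 0.5871  0.2098  0.25  ]
 [ 0.6159 -0.109   0.25  ]]
shelf scene [[ 0.6233 -0.0971  0.25  ]]
```

```bash
cat >> h.py <<'E'
def plan(pos,R=None,n=None,vmax=.05):
    """rows from present pose to pos / rotation R"""
    T=tool();p0=T[:3,3];R0=T[:3,:3]
    if R is None:R=R0
    w=Ro.from_matrix(R0.T@R).as_rotvec(degrees=True)
    d=np.array(pos)-p0
    m=int(np.ceil(max(np.linalg.norm(d)/vmax,np.linalg.norm(w)/8.5,1)-1e-6))
    n=max(n or m,m)
    print('rows',n,'dist',np.round(np.linalg.norm(d),4),'rot',np.round(w,2))
    for i in range(n):
        Ri=R0@Ro.from_rotvec(w*i/n,degrees=True).as_matrix()
        v=Ri.T@d/n/.2
        print(i,'d',np.round(v,3),'r',np.round(w/n/120,4))
def down(yaw): return Ro.from_euler('xyz',[180,0,yaw],degrees=True).as_matrix()
def tilt(yaw,a):
    """tool z = forward*sin a - up*cos a, tool x forward-up"""
    y=np.radians(yaw);f=np.array([np.cos(y),np.sin(y),0]);u=np.array([0,0,1.]);a=np.radians(a)
    z=f*np.sin(a)-u*np.cos(a);x=f*np.cos(a)+u*np.sin(a);return np.c_[x,np.cross(z,x),z]
E
python3 - <<'E'
from h import *
plan([.42,-.36,.22],down(5))
E
```

```text
rows 8 dist 0.396 rot [-0.09  0.01  8.45]
0 d [ 0.203 -0.142  0.001] r [-0.0001  0.      0.0088]
1 d [ 0.2   -0.145  0.001] r [-0.0001  0.      0.0088]
2 d [ 0.198 -0.149  0.001] r [-0.0001  0.      0.0088]
3 d [ 0.195 -0.153  0.001] r [-0.0001  0.      0.0088]
4 d [ 0.192 -0.156  0.001] r [-0.0001  0.      0.0088]
5 d [ 0.189 -0.16   0.001] r [-0.0001  0.      0.0088]
6 d [ 0.186 -0.163  0.001] r [-0.0001  0.      0.0088]
7 d [ 0.183 -0.167  0.001] r [-0.0001  0.      0.0088]
```

Call:
play_rows:
  deltas:
    - {"dx":0.2,"dy":-0.14,"rz":0.009,"grip":1}
    - {"dx":0.2,"dy":-0.145,"rz":0.009,"grip":1}
    - {"dx":0.2,"dy":-0.15,"rz":0.009,"grip":1}
    - {"dx":0.195,"dy":-0.153,"rz":0.009,"grip":1}
    - {"dx":0.19,"dy":-0.157,"rz":0.009,"grip":1}

```text
schema error: expected keys dx, dy, dz, rx, ry, rz, grip
```

Call:
play_rows:
  deltas:
    - {"dx":0.2,"dy":-0.14,"dz":0,"rx":0,"ry":0,"rz":0.009,"grip":1}
    - {"dx":0.2,"dy":-0.145,"dz":0,"rx":0,"ry":0,"rz":0.009,"grip":1}
    - {"dx":0.2,"dy":-0.15,"dz":0,"rx":0,"ry":0,"rz":0.009,"grip":1}
    - {"dx":0.195,"dy":-0.153,"dz":0,"rx":0,"ry":0,"rz":0.009,"grip":1}
    - {"dx":0.19,"dy":-0.157,"dz":0,"rx":0,"ry":0,"rz":0.009,"grip":1}

```text
time: 0.6
position: [0.3169, -0.4725, 0.2184]
eef_rot: [-179.9, 0.3, 7.0]
contact_force: [0.9, 0.1, 0.1]
finger_gap: 0.0878
```

```bash
python3 - <<'E'
from h import *
plan([.48,.047,.2],down(5))
E
```

```text
rows 11 dist 0.5448 rot [-0.14  0.35  1.95]
0 d [ 0.102 -0.225  0.008] r [-0.0001  0.0003  0.0015]
1 d [ 0.102 -0.226  0.008] r [-0.0001  0.0003  0.0015]
2 d [ 0.101 -0.226  0.008] r [-0.0001  0.0003  0.0015]
3 d [ 0.1   -0.226  0.008] r [-0.0001  0.0003  0.0015]
4 d [ 0.099 -0.227  0.008] r [-0.0001  0.0003  0.0015]
5 d [ 0.099 -0.227  0.008] r [-0.0001  0.0003  0.0015]
6 d [ 0.098 -0.227  0.008] r [-0.0001  0.0003  0.0015]
7 d [ 0.097 -0.228  0.008] r [-0.0001  0.0003  0.0015]
8 d [ 0.097 -0.228  0.008] r [-0.0001  0.0003  0.0015]
9 d [ 0.096 -0.228  0.008] r [-0.0001  0.0003  0.0015]
10 d [ 0.095 -0.228  0.008] r [-0.0001  0.0003  0.0015]
```

Call:
play_rows:
  deltas:
    - {"dx":0.12,"dy":-0.22,"dz":0,"rx":0,"ry":0,"rz":0.003,"grip":1}
    - {"dx":0.12,"dy":-0.22,"dz":0,"rx":0,"ry":0,"rz":0.003,"grip":1}
    - {"dx":0.12,"dy":-0.22,"dz":0,"rx":0,"ry":0,"rz":0.003,"grip":1}
    - {"dx":0.1,"dy":-0.225,"dz":0,"rx":0,"ry":0,"rz":0.003,"grip":1}
    - {"dx":0.1,"dy":-0.225,"dz":0,"rx":0,"ry":0,"rz":0.003,"grip":1}

```text
time: 1.1
position: [0.4045, -0.2386, 0.2172]
eef_rot: [-179.8, 0.4, 5.2]
contact_force: [1.2, -0.5, 0.3]
finger_gap: 0.0878
```

Call:
play_rows:
  deltas:
    - {"dx":0.1,"dy":-0.225,"dz":0,"rx":0,"ry":0,"rz":0.003,"grip":1}
    - {"dx":0.1,"dy":-0.225,"dz":0,"rx":0,"ry":0,"rz":0.003,"grip":1}
    - {"dx":0.1,"dy":-0.225,"dz":0,"rx":0,"ry":0,"rz":0.003,"grip":1}
    - {"dx":0.1,"dy":-0.225,"dz":0,"rx":0,"ry":0,"rz":0.003,"grip":1}
    - {"dx":0.05,"dy":-0.2,"dz":0,"rx":0,"ry":0,"rz":0,"grip":1}

```text
time: 1.6
position: [0.4764, -0.0062, 0.217]
eef_rot: [-179.9, 0.3, 3.7]
contact_force: [0.6, -0.5, -0.2]
finger_gap: 0.0881
```

```bash
python3 - <<'E'
from h import *
print(state()['joints'])
plan([.48,.047,.18],down(5))
E
```

```text
[ 12.87620821  10.55072342 -21.82080435 114.37689711   4.50683355
  56.22721631 -97.44322771]
rows 2 dist 0.0649 rot [-0.13  0.34 -1.3 ]
0 d [ 0.018 -0.132  0.093] r [-0.0006  0.0014 -0.0054]
1 d [ 0.019 -0.132  0.093] r [-0.0006  0.0014 -0.0054]
```

Call:
play_rows:
  deltas:
    - {"dx":0.01,"dy":-0.11,"dz":0,"rx":0,"ry":0,"rz":-0.005,"grip":1}
    - {"dx":0.0,"dy":-0.11,"dz":0,"rx":0,"ry":0,"rz":-0.005,"grip":1}
    - {"dx":0,"dy":-0.02,"dz":0,"rx":0,"ry":0,"rz":0,"grip":1}

```text
time: 1.9
position: [0.4746, 0.0507, 0.2168]
eef_rot: [-179.7, 0.4, 5.5]
contact_force: [-0.1, 0.1, 1.2]
finger_gap: 0.088
```

```bash
python3 - <<'E'
from h import *
T=tool();im=cv2.cvtColor(capture('wrist'),cv2.COLOR_RGB2BGR);cv2.imwrite('pics/w1.png',im);np.save('T1.npy',T);print(np.round(T,4));print(state()['time'])
E
```

```text
[[ 0.9953  0.0966 -0.0067  0.4746]
 [ 0.0966 -0.9953  0.0043  0.0507]
 [-0.0063 -0.0049 -1.      0.2168]
 [ 0.      0.      0.      1.    ]]
1.95
```

View pics/w1.png

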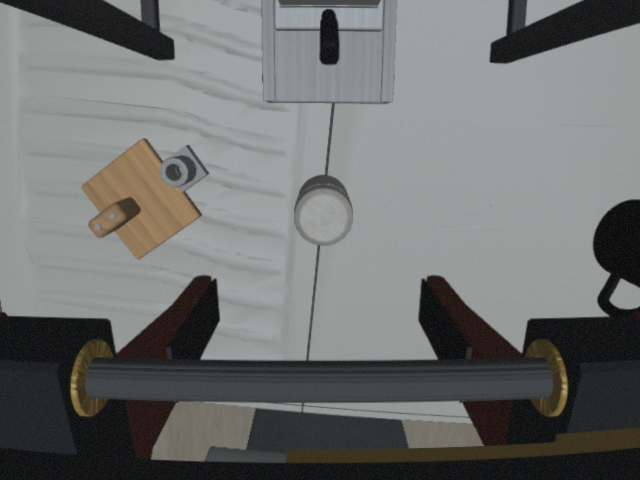

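The wrist view shows the shaker top at (323,217), the press base front corners at (263,101) and (393,102), the handle at about (330,35), the lid grip at (106,218) and the sleeve at (178,170).

```bash
python3 - <<'E'
from h import *
T=np.load('T1.npy');W=cam('wrist',T);C=cam('top')
p=lambda n,v:print(n,np.round(v,4))
p('shaker top',onz(W,(323,217),.08))
p('base fl',onz(W,(263,101),.03));p('base fr',onz(W,(393,102),.03))
p('left edge far',onz(W,(263,10),.03));p('right edge far',onz(W,(396,10),.03))
p('handle bottom(img) top front',onz(W,(329,62),.07))
p('grip',onz(W,(106,219),.046));p('sleeve',onz(W,(176,172),.036))
p('lid corners',[onz(W,q,.01) for q in((144,138),(82,186),(139,258),(200,214))])
p('mug',onz(W,(640,240),.095))
E
```

```text
shaker top [0.4819 0.0485 0.08  ]
base fl [0.5633 0.1059 0.03  ]
base fr [ 0.573  -0.0006  0.03  ]
left edge far [0.6333 0.1109 0.03  ]
right edge far [0.6437 0.0062 0.03  ]
handle bottom(img) top front [0.5929 0.0552 0.07  ]
grip [0.4547 0.2334 0.046 ]
sleeve [0.499  0.1753 0.036 ]
lid corners [[0.5234 0.2143 0.01  ]
 [0.4745 0.2752 0.01  ]
 [0.4084 0.2208 0.01  ]
 [0.458  0.1611 0.01  ]]
mug [ 0.4921 -0.1959  0.095 ]
```

```bash
python3 - <<'E'
from h import *
plan([.481,.0475,.034],down(5))
E
```

```text
rows 4 dist 0.1828 rot [-0.25  0.37  0.48]
0 d [0.009 0.005 0.228] r [-0.0005  0.0008  0.001 ]
1 d [0.009 0.004 0.228] r [-0.0005  0.0008  0.001 ]
2 d [0.008 0.004 0.228] r [-0.0005  0.0008  0.001 ]
3 d [0.008 0.004 0.228] r [-0.0005  0.0008  0.001 ]
```

Call:
play_rows:
  deltas:
    - {"dx":0.02,"dy":0.01,"dz":0.15,"rx":0,"ry":0.003,"rz":0.004,"grip":1}
    - {"dx":0.015,"dy":0.01,"dz":0.2,"rx":-0.001,"ry":0,"rz":0,"grip":1}
    - {"dx":0,"dy":0,"dz":0.2,"rx":0,"ry":0,"rz":0,"grip":1}
    - {"dx":0,"dy":0,"dz":0.2,"rx":0,"ry":0,"rz":0,"grip":1}

```text
time: 2.35
position: [0.4885, 0.0412, 0.0678]
eef_rot: [180.0, -0.8, 4.5]
contact_force: [0.1, 0.1, 0.1]
finger_gap: 0.0879
```

```bash
python3 - <<'E'
from h import *
plan([.481,.0475,.034],down(5))
E
```

```text
rows 1 dist 0.0352 rot [ 0.05 -0.81 -0.45]
0 d [-0.037 -0.035  0.168] r [ 0.0004 -0.0068 -0.0038]
```

Call:
play_rows:
  deltas:
    - {"dx":-0.025,"dy":-0.025,"dz":0.1,"rx":0,"ry":-0.005,"rz":-0.003,"grip":1}
    - {"dx":-0.01,"dy":-0.01,"dz":0.06,"rx":0,"ry":0,"rz":0,"grip":1}
    - {"dx":0,"dy":0,"dz":0,"rx":0,"ry":0,"rz":0,"grip":1}

```text
time: 2.65
position: [0.4767, 0.0407, 0.0287]
eef_rot: [179.7, 0.5, 4.5]
contact_force: [-0.2, 0.9, -0.9]
finger_gap: 0.0876
```

```bash
python3 - <<'E'
from h import *
plan([.481,.0475,.034],down(5))
E
```

```text
rows 1 dist 0.0097 rot [ 0.26  0.47 -0.5 ]
0 d [ 0.024 -0.032 -0.027] r [ 0.0022  0.0039 -0.0041]
```

Call:
play_rows:
  deltas:
    - {"dx":0.02,"dy":-0.03,"dz":-0.02,"rx":0.002,"ry":0.003,"rz":-0.004,"grip":1}
    - {"dx":0,"dy":0,"dz":0,"rx":0,"ry":0,"rz":0,"grip":1}
  newtons: 15

```text
time: 2.85
position: [0.4812, 0.0453, 0.0335]
eef_rot: [179.9, 0.1, 4.9]
contact_force: [0.2, -0.8, 0.1]
finger_gap: 0.0877
```

Call:
play_rows:
  deltas:
    - {"dx":0,"dy":0,"dz":0,"rx":0,"ry":0,"rz":0,"grip":-1}
    - {"dx":0,"dy":0,"dz":0,"rx":0,"ry":0,"rz":0,"grip":-1}
    - {"dx":0,"dy":0,"dz":0,"rx":0,"ry":0,"rz":0,"grip":-1}
  newtons: 15

```text
time: 3.15
position: [0.4834, 0.0447, 0.036]
eef_rot: [179.9, -0.2, 4.8]
contact_force: [-0.3, 0.9, -0.1]
finger_gap: 0.0672
```

Call:
play_rows:
  deltas:
    - {"dx":0,"dy":0,"dz":0,"rx":0,"ry":0,"rz":0,"grip":-1}
    - {"dx":0,"dy":0,"dz":0,"rx":0,"ry":0,"rz":0,"grip":-1}
    - {"dx":0,"dy":0,"dz":0,"rx":0,"ry":0,"rz":0,"grip":-1}
    - {"dx":0,"dy":0,"dz":0,"rx":0,"ry":0,"rz":0,"grip":-1}
  newtons: 15

```text
time: 3.55
position: [0.4839, 0.0451, 0.0367]
eef_rot: [179.9, -0.3, 4.8]
contact_force: [0.4, -0.2, 0.5]
finger_gap: 0.0465
```

```bash
python3 - <<'E'
from h import *
plan([.49,-.11,.11],down(5))
E
```

```text
rows 4 dist 0.1717 rot [ 0.06 -0.3  -0.2 ]
0 d [-0.008  0.194 -0.092] r [ 0.0001 -0.0006 -0.0004]
1 d [-0.008  0.194 -0.092] r [ 0.0001 -0.0006 -0.0004]
2 d [-0.009  0.194 -0.092] r [ 0.0001 -0.0006 -0.0004]
3 d [-0.009  0.194 -0.092] r [ 0.0001 -0.0006 -0.0004]
```

Call:
play_rows:
  deltas:
    - {"dx":0,"dy":0,"dz":-0.1,"rx":0,"ry":-0.001,"rz":0,"grip":-1}
    - {"dx":0,"dy":0,"dz":-0.15,"rx":0,"ry":-0.001,"rz":0,"grip":-1}
    - {"dx":0,"dy":0.05,"dz":-0.1,"rx":0,"ry":0,"rz":0,"grip":-1}
    - {"dx":0,"dy":0.15,"dz":0,"rx":0,"ry":0,"rz":0,"grip":-1}
    - {"dx":0,"dy":0.18,"dz":0,"rx":0,"ry":0,"rz":0,"grip":-1}

```text
time: 4.05
position: [0.4887, -0.0273, 0.1083]
eef_rot: [-180.0, 0.2, 5.4]
contact_force: [0.4, -0.5, -1.1]
finger_gap: 0.047
```

```bash
python3 - <<'E'
from h import *
plan([.49,-.11,.1],down(5))
E
```

```text
rows 2 dist 0.0831 rot [-0.03  0.15  0.42]
0 d [-0.016  0.206  0.021] r [-0.0001  0.0006  0.0018]
1 d [-0.015  0.206  0.021] r [-0.0001  0.0006  0.0018]
```

Call:
play_rows:
  deltas:
    - {"dx":-0.01,"dy":0.18,"dz":0,"rx":0,"ry":0,"rz":0.002,"grip":-1}
    - {"dx":-0.01,"dy":0.14,"dz":0,"rx":0,"ry":0.001,"rz":0,"grip":-1}
    - {"dx":0,"dy":0.02,"dz":0.1,"rx":0,"ry":0,"rz":0,"grip":-1}
    - {"dx":0,"dy":0,"dz":0.1,"rx":0,"ry":0,"rz":0,"grip":-1}

```text
time: 4.45
position: [0.4922, -0.105, 0.0694]
eef_rot: [179.8, -0.2, 4.7]
contact_force: [-0.0, -0.9, -1.0]
finger_gap: 0.0467
```

```bash
python3 - <<'E'
from h import *
plan([.49,-.11,.0367],down(5))
E
```

```text
rows 1 dist 0.0332 rot [ 0.21 -0.22 -0.29]
0 d [-0.014  0.024  0.164] r [ 0.0018 -0.0019 -0.0025]
```

Call:
play_rows:
  deltas:
    - {"dx":0,"dy":0,"dz":0.07,"rx":0.001,"ry":-0.001,"rz":0,"grip":-1}
    - {"dx":0,"dy":0,"dz":0.05,"rx":0,"ry":0,"rz":0,"grip":-1}
    - {"dx":0,"dy":0,"dz":0.01,"rx":0,"ry":0,"rz":0,"grip":-1}

```text
time: 4.75
position: [0.49, -0.1053, 0.0398]
eef_rot: [180.0, 0.2, 4.7]
contact_force: [0.1, -0.5, -0.7]
finger_gap: 0.0467
```

Call:
play_rows:
  deltas:
    - {"dx":0,"dy":0,"dz":0.012,"rx":0,"ry":0,"rz":0,"grip":-1}
    - {"dx":0,"dy":0,"dz":0.006,"rx":0,"ry":0,"rz":0,"grip":-1}

```text
time: 4.95
position: [0.4901, -0.1047, 0.0367]
eef_rot: [180.0, 0.2, 4.7]
contact_force: [-4.6, 0.7, 15.7]
finger_gap: 0.0466
```

Call:
play_rows:
  deltas:
    - {"dx":0,"dy":0,"dz":0,"rx":0,"ry":0,"rz":0,"grip":0.55}
    - {"dx":0,"dy":0,"dz":0,"rx":0,"ry":0,"rz":0,"grip":0.55}
    - {"dx":0,"dy":0,"dz":0,"rx":0,"ry":0,"rz":0,"grip":0.55}

```text
time: 5.25
position: [0.4918, -0.104, 0.0384]
eef_rot: [179.9, 0.0, 4.8]
contact_force: [-0.6, 0.3, -0.1]
finger_gap: 0.0666
```

Call:
play_rows:
  deltas:
    - {"dx":0,"dy":0,"dz":-0.05,"rx":0,"ry":0,"rz":0,"grip":0.55}
    - {"dx":0,"dy":0,"dz":-0.15,"rx":0,"ry":0,"rz":0,"grip":0.55}
    - {"dx":0,"dy":0,"dz":-0.2,"rx":0,"ry":0,"rz":0,"grip":0.55}
    - {"dx":0,"dy":0,"dz":-0.2,"rx":0,"ry":0,"rz":0,"grip":0.55}

```text
time: 5.65
position: [0.4885, -0.1028, 0.1594]
eef_rot: [-179.9, 0.6, 4.9]
contact_force: [-0.6, -0.2, 0.8]
finger_gap: 0.0683
```

```bash
python3 - <<'E'
from h import *
T=tool();im=cv2.cvtColor(capture('wrist'),cv2.COLOR_RGB2BGR);cv2.imwrite('pics/w2.png',im);np.save('T2.npy',T);print(np.round(T,4));print(state()['time'])
E
```

```text
[[ 0.9963  0.0856 -0.01    0.4885]
 [ 0.0856 -0.9963  0.0011 -0.1028]
 [-0.0099 -0.002  -0.9999  0.1594]
 [ 0.      0.      0.      1.    ]]
5.7
```

View pics/w2.png

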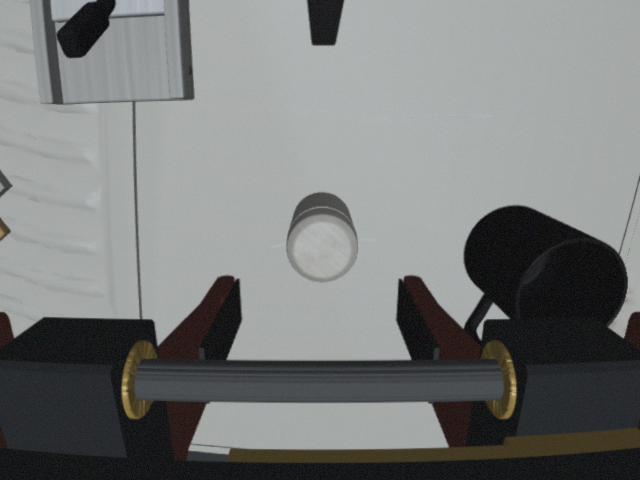

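The shaker stands upright at (322,245), clear of the press and mug. The handle centre works out at about (0.616, 0.056, 0.052), which puts the tray about 28 mm out. Next I tilt the tool and approach the handle.

```bash
python3 - <<'E'
from h import *
plan([.55,.050,.15],tilt(5,36))
E
```

```text
rows 5 dist 0.1643 rot [ 0.07 36.01 -0.08]
0 d [ 0.07  -0.148  0.016] r [ 0.0001  0.06   -0.0001]
1 d [ 0.068 -0.148  0.025] r [ 0.0001  0.06   -0.0001]
2 d [ 0.064 -0.148  0.033] r [ 0.0001  0.06   -0.0001]
3 d [ 0.06  -0.148  0.041] r [ 0.0001  0.06   -0.0001]
4 d [ 0.054 -0.148  0.048] r [ 0.0001  0.06   -0.0001]
```

Call:
play_rows:
  deltas:
    - {"dx":0.07,"dy":-0.14,"dz":0,"rx":0,"ry":0.06,"rz":0,"grip":0}
    - {"dx":0.07,"dy":-0.15,"dz":0.01,"rx":0,"ry":0.06,"rz":0,"grip":0}
    - {"dx":0.065,"dy":-0.15,"dz":0.03,"rx":0,"ry":0.06,"rz":0,"grip":0}
    - {"dx":0.06,"dy":-0.15,"dz":0.04,"rx":0,"ry":0.06,"rz":0,"grip":0}
    - {"dx":0.055,"dy":-0.15,"dz":0.04,"rx":0,"ry":0.06,"rz":0,"grip":-0.1}

```text
time: 6.2
position: [0.5459, 0.0048, 0.1682]
eef_rot: [177.8, -29.2, 4.7]
contact_force: [-0.1, -0.5, 0.4]
finger_gap: 0.0405
```

```bash
python3 - <<'E'
from h import *
T=tool();im=cv2.cvtColor(capture('wrist'),cv2.COLOR_RGB2BGR);cv2.imwrite('pics/w3.png',im);np.save('T3.npy',T);print(state()['time'],state()['joints'])
plan([.566,.051,.121],tilt(5,36))
E
```

```text
6.25 [   6.94090732    8.8848904   -18.19657313  131.31069784   35.3003311
   13.68063988 -128.8315086 ]
rows 2 dist 0.0695 rot [ 2.51  6.77 -0.2 ]
0 d [-0.006 -0.119  0.127] r [ 0.0105  0.0282 -0.0008]
1 d [-0.013 -0.116  0.129] r [ 0.0105  0.0282 -0.0008]
```

View pics/w3.png

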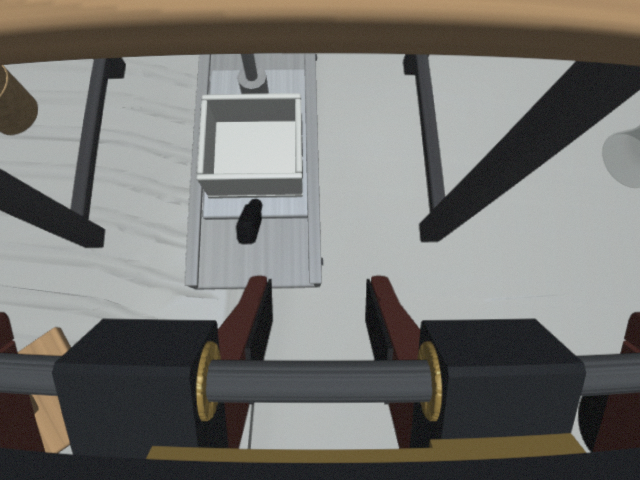

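```bash
python3 - <<'E'
from h import *
T=np.load('T3.npy');W=cam('wrist',T)
p=lambda n,v:print(n,np.round(v,4))
p('handle top-front low',onz(W,(245,243),.067))
p('handle other end (bottom)',onz(W,(257,201),.035))
p('mould front rim corners',[onz(W,q,.06) for q in((198,176),(302,176),(203,97),(300,95))])
p('base front',[onz(W,q,.03) for q in((187,286),(321,286))])
p('collar',onz(W,(252,80),.06))
p('shelf edge',[onz(W,q,.25) for q in((100,60),(320,52),(540,58))])
E
```

```text
handle top-front low [0.592  0.0557 0.067 ]
handle other end (bottom) [0.6342 0.0552 0.035 ]
mould front rim corners [[0.6423 0.0978 0.06  ]
 [0.648  0.02   0.06  ]
 [0.71   0.1038 0.06  ]
 [0.7175 0.0268 0.06  ]]
base front [[ 5.629e-01  1.033e-01  3.000e-02]
 [ 5.703e-01 -3.000e-04  3.000e-02]]
collar [0.7285 0.0666 0.06  ]
shelf edge [[ 0.5996  0.0713  0.25  ]
 [ 0.606   0.0108  0.25  ]
 [ 0.6116 -0.0527  0.25  ]]
```

```bash
python3 - <<'E'
from h import *
plan([.571,.0517,.1265],tilt(5,31))
E
```

```text
rows 2 dist 0.068 rot [ 2.5   1.77 -0.31]
0 d [ 0.012 -0.119  0.121] r [ 0.0104  0.0074 -0.0013]
1 d [ 0.01  -0.116  0.124] r [ 0.0104  0.0074 -0.0013]
```

Call:
play_rows:
  deltas:
    - {"dx":0.01,"dy":-0.11,"dz":0.06,"rx":0.009,"ry":0.015,"rz":0,"grip":-0.1}
    - {"dx":0.01,"dy":-0.11,"dz":0.07,"rx":0.009,"ry":0.015,"rz":0,"grip":-0.1}
    - {"dx":0,"dy":-0.01,"dz":0.02,"rx":0,"ry":0,"rz":0,"grip":-0.1}

```text
time: 6.55
position: [0.5584, 0.0322, 0.1522]
eef_rot: [178.5, -31.7, 4.8]
contact_force: [-0.0, -0.5, 0.1]
finger_gap: 0.0392
```

```bash
python3 - <<'E'
from h import *
plan([.571,.0517,.1265],tilt(5,31));print(state()['joints'])
plan([.621,.056,.040],tilt(5,31))
E
```

```text
rows 1 dist 0.0346 rot [ 1.57 -0.69 -0.18]
0 d [-0.007 -0.096  0.144] r [ 0.0131 -0.0057 -0.0015]
[   0.52040577   11.33240342  -15.03961492  132.51530348   59.94839726
   10.28838693 -156.08559035]
rows 3 dist 0.1306 rot [ 1.57 -0.69 -0.18]
0 d [-0.007 -0.036  0.215] r [ 0.0044 -0.0019 -0.0005]
1 d [-0.006 -0.034  0.215] r [ 0.0044 -0.0019 -0.0005]
2 d [-0.005 -0.032  0.215] r [ 0.0044 -0.0019 -0.0005]
```

Joint 6 (10.3, floor 9.67) and joint 7 (-156) are close to their limits in this wrist configuration. I'll back off, straighten the tool, and turn it half a turn about its axis, which gives the same grasp. The wrist can then pass to the j5≈180 side.

```bash
python3 - <<'E'
from h import *
plan([.50,.04,.19],down(5))
E
```

```text
rows 4 dist 0.07 rot [  1.48 -31.68  -0.6 ]
0 d [-0.036 -0.014 -0.078] r [ 0.0031 -0.066  -0.0012]
1 d [-0.047 -0.014 -0.073] r [ 0.0031 -0.066  -0.0012]
2 d [-0.056 -0.015 -0.065] r [ 0.0031 -0.066  -0.0012]
3 d [-0.065 -0.016 -0.057] r [ 0.0031 -0.066  -0.0012]
```

Call:
play_rows:
  deltas:
    - {"dx":-0.03,"dy":0,"dz":-0.08,"rx":0.002,"ry":-0.065,"rz":0,"grip":-0.1}
    - {"dx":-0.04,"dy":0,"dz":-0.07,"rx":0.002,"ry":-0.065,"rz":0,"grip":-0.1}
    - {"dx":-0.05,"dy":0,"dz":-0.06,"rx":0.002,"ry":-0.065,"rz":0,"grip":-0.1}
    - {"dx":-0.06,"dy":0,"dz":-0.05,"rx":0.002,"ry":-0.065,"rz":0,"grip":-0.1}

```text
time: 6.95
position: [0.5185, 0.0196, 0.175]
eef_rot: [177.9, -8.4, 3.6]
contact_force: [1.4, 0.6, 0.1]
finger_gap: 0.0393
```

Call:
play_rows:
  deltas:
    - {"dx":0,"dy":0,"dz":0,"rx":0,"ry":0,"rz":0.07,"grip":-0.1}
    - {"dx":0,"dy":0,"dz":0,"rx":0,"ry":0,"rz":0.07,"grip":-0.1}
    - {"dx":0,"dy":0,"dz":0,"rx":0,"ry":0,"rz":0.07,"grip":-0.1}

```text
time: 7.25
position: [0.5214, 0.0204, 0.1794]
eef_rot: [-177.7, -8.0, -22.5]
contact_force: [-0.0, 0.3, -0.7]
finger_gap: 0.0395
```

```bash
python3 - <<'E'
from h import *
print(state()['joints'])
plan([.50,.04,.19],down(-175))
E
```

```text
[  13.80474573   13.81342345  -27.84001939  117.16193856   13.34002668
   43.41235793 -134.38090249]
rows 18 dist 0.0309 rot [-11.4    0.48 152.31]
0 d [-0.007 -0.003 -0.004] r [-0.0053  0.0002  0.0705]
1 d [-0.007 -0.002 -0.004] r [-0.0053  0.0002  0.0705]
2 d [-0.008 -0.001 -0.004] r [-0.0053  0.0002  0.0705]
3 d [-0.008  0.001 -0.004] r [-0.0053  0.0002  0.0705]
4 d [-0.007  0.002 -0.004] r [-0.0053  0.0002  0.0705]
5 d [-0.007  0.003 -0.004] r [-0.0053  0.0002  0.0705]
6 d [-0.007  0.004 -0.004] r [-0.0053  0.0002  0.0705]
7 d [-0.006  0.005 -0.004] r [-0.0053  0.0002  0.0705]
8 d [-0.005  0.006 -0.004] r [-0.0053  0.0002  0.0705]
9 d [-0.004  0.006 -0.004] r [-0.0053  0.0002  0.0705]
10 d [-0.003  0.007 -0.004] r [-0.0053  0.0002  0.0705]
11 d [-0.002  0.008 -0.004] r [-0.0053  0.0002  0.0705]
12 d [-0.001  0.008 -0.003] r [-0.0053  0.0002  0.0705]
13 d [ 0.     0.008 -0.003] r [-0.0053  0.0002  0.0705]
14 d [ 0.001  0.008 -0.003] r [-0.0053  0.0002  0.0705]
15 d [ 0.002  0.008 -0.003] r [-0.0053  0.0002  0.0705]
16 d [ 0.003  0.007 -0.003] r [-0.0053  0.0002  0.0705]
17 d [ 0.005  0.007 -0.003] r [-0.0053  0.0002  0.0705]
```

rz+ lowers j7, so the half turn has to go the other way.

Call:
play_rows:
  deltas:
    - {"dx":0,"dy":0,"dz":0,"rx":0,"ry":0,"rz":-0.0715,"grip":-0.1}
    - {"dx":0,"dy":0,"dz":0,"rx":0,"ry":0,"rz":-0.0715,"grip":-0.1}
    - {"dx":0,"dy":0,"dz":0,"rx":0,"ry":0,"rz":-0.0715,"grip":-0.1}
    - {"dx":0,"dy":0,"dz":0,"rx":0,"ry":0,"rz":-0.0715,"grip":-0.1}
    - {"dx":0,"dy":0,"dz":0,"rx":0,"ry":0,"rz":-0.0715,"grip":-0.1}

```text
time: 7.75
position: [0.5214, 0.0215, 0.183]
eef_rot: [177.0, -7.5, 20.8]
contact_force: [-0.8, -0.8, -0.4]
finger_gap: 0.0396
```

Call:
play_rows:
  deltas:
    - {"dx":0,"dy":0,"dz":0,"rx":0,"ry":0,"rz":-0.0715,"grip":-0.1}
    - {"dx":0,"dy":0,"dz":0,"rx":0,"ry":0,"rz":-0.0715,"grip":-0.1}
    - {"dx":0,"dy":0,"dz":0,"rx":0,"ry":0,"rz":-0.0715,"grip":-0.1}
    - {"dx":0,"dy":0,"dz":0,"rx":0,"ry":0,"rz":-0.0715,"grip":-0.1}
    - {"dx":0,"dy":0,"dz":0,"rx":0,"ry":0,"rz":-0.0715,"grip":-0.1}

```text
time: 8.25
position: [0.5208, 0.0223, 0.1864]
eef_rot: [173.2, -3.9, 63.9]
contact_force: [-0.4, 0.1, 0.1]
finger_gap: 0.0392
```

Call:
play_rows:
  deltas:
    - {"dx":0,"dy":0,"dz":0,"rx":0,"ry":0,"rz":-0.0715,"grip":-0.1}
    - {"dx":0,"dy":0,"dz":0,"rx":0,"ry":0,"rz":-0.0715,"grip":-0.1}
    - {"dx":0,"dy":0,"dz":0,"rx":0,"ry":0,"rz":-0.0715,"grip":-0.1}
    - {"dx":0,"dy":0,"dz":0,"rx":0,"ry":0,"rz":-0.0715,"grip":-0.1}
    - {"dx":0,"dy":0,"dz":0,"rx":0,"ry":0,"rz":-0.0715,"grip":-0.1}

```text
time: 8.75
position: [0.5199, 0.0227, 0.1897]
eef_rot: [172.5, 1.0, 106.6]
contact_force: [0.3, -0.6, -0.8]
finger_gap: 0.0395
```

Call:
play_rows:
  deltas:
    - {"dx":0,"dy":0,"dz":0,"rx":0,"ry":0,"rz":-0.0715,"grip":-0.1}
    - {"dx":0,"dy":0,"dz":0,"rx":0,"ry":0,"rz":-0.0715,"grip":-0.1}
    - {"dx":0,"dy":0,"dz":0,"rx":0,"ry":0,"rz":-0.0715,"grip":-0.1}
    - {"dx":0,"dy":0,"dz":0,"rx":0,"ry":0,"rz":-0.0715,"grip":-0.1}
    - {"dx":0,"dy":0,"dz":0,"rx":0,"ry":0,"rz":-0.0715,"grip":-0.1}

```text
time: 9.25
position: [0.5185, 0.0227, 0.1931]
eef_rot: [174.8, 5.3, 149.4]
contact_force: [-0.3, 0.5, 0.9]
finger_gap: 0.0396
```

```bash
cat >> h.py <<'E'
def flip(R): return R@np.diag([-1.,-1,1])
E
python3 - <<'E'
from h import *
print(state()['joints'])
plan([.53,.045,.15],flip(tilt(5,15)))
plan([.55,.05,.15],flip(tilt(5,33)))
E
```

```text
[ 43.98167831  21.90767455 -63.36383222 114.4414399   26.00188521
  50.54100351  27.44103392]
rows 5 dist 0.0498 rot [ -1.28  -7.82 -35.44]
0 d [0.005 0.021 0.045] r [-0.0021 -0.013  -0.0591]
1 d [0.004 0.022 0.045] r [-0.0021 -0.013  -0.0591]
2 d [0.003 0.022 0.045] r [-0.0021 -0.013  -0.0591]
3 d [0.001 0.022 0.045] r [-0.0021 -0.013  -0.0591]
4 d [-0.     0.022  0.045] r [-0.0021 -0.013  -0.0591]
rows 6 dist 0.0599 rot [ -6.86 -25.24 -35.07]
0 d [-0.008  0.03   0.04 ] r [-0.0095 -0.0351 -0.0487]
1 d [-0.008  0.028  0.041] r [-0.0095 -0.0351 -0.0487]
2 d [-0.007  0.026  0.042] r [-0.0095 -0.0351 -0.0487]
3 d [-0.007  0.025  0.043] r [-0.0095 -0.0351 -0.0487]
4 d [-0.006  0.023  0.044] r [-0.0095 -0.0351 -0.0487]
5 d [-0.005  0.022  0.045] r [-0.0095 -0.0351 -0.0487]
```

Call:
play_rows:
  deltas:
    - {"dx":0,"dy":0.02,"dz":0.03,"rx":-0.002,"ry":-0.013,"rz":-0.06,"grip":-0.1}
    - {"dx":0,"dy":0.02,"dz":0.03,"rx":-0.002,"ry":-0.013,"rz":-0.06,"grip":-0.1}
    - {"dx":0,"dy":0.02,"dz":0.03,"rx":-0.002,"ry":-0.013,"rz":-0.06,"grip":-0.1}
    - {"dx":0,"dy":0.02,"dz":0.03,"rx":-0.002,"ry":-0.013,"rz":-0.06,"grip":-0.1}
    - {"dx":0,"dy":0.02,"dz":0.03,"rx":-0.002,"ry":-0.013,"rz":-0.06,"grip":-0.1}

```text
time: 9.75
position: [0.5295, 0.0411, 0.1676]
eef_rot: [-180.0, 14.9, -172.9]
contact_force: [0.1, -0.6, 0.3]
finger_gap: 0.0396
```

```bash
python3 - <<'E'
from h import *
print(state()['joints'])
plan([.55,.05,.15],flip(tilt(5,33)))
E
```

```text
[ 45.72938042  24.31859117 -68.73378849 120.08359327  39.95987829
  41.9516179   50.56471687]
rows 3 dist 0.0284 rot [  0.8  -18.08   1.92]
0 d [-0.027  0.011  0.037] r [ 0.0022 -0.0502  0.0053]
1 d [-0.023  0.011  0.04 ] r [ 0.0022 -0.0502  0.0053]
2 d [-0.018  0.011  0.042] r [ 0.0022 -0.0502  0.0053]
```

Call:
play_rows:
  deltas:
    - {"dx":-0.025,"dy":0.01,"dz":0.03,"rx":0,"ry":-0.05,"rz":0.005,"grip":-0.1}
    - {"dx":-0.025,"dy":0.01,"dz":0.03,"rx":0,"ry":-0.05,"rz":0.005,"grip":-0.1}
    - {"dx":-0.025,"dy":0.01,"dz":0.03,"rx":0,"ry":-0.05,"rz":0.005,"grip":-0.1}
    - {"dx":-0.01,"dy":0.01,"dz":0.03,"rx":0,"ry":-0.02,"rz":0,"grip":-0.1}

```text
time: 10.15
position: [0.5543, 0.0449, 0.1547]
eef_rot: [179.9, 33.2, -174.9]
contact_force: [0.9, -0.8, 0.2]
finger_gap: 0.0396
```

```bash
python3 - <<'E'
from h import *
print(state()['joints'])
plan([.567,.0517,.1265],flip(tilt(5,33)))
E
```

```text
[ 31.43307468  15.81823639 -49.80757648 132.08222112  78.13906935
  16.91175403   8.89945883]
rows 1 dist 0.0317 rot [0.21 0.2  0.11]
0 d [0.022 0.028 0.154] r [0.0017 0.0017 0.0009]
```

Call:
play_rows:
  deltas:
    - {"dx":0.02,"dy":0.03,"dz":0.15,"rx":0,"ry":0,"rz":0,"grip":-0.1}
    - {"dx":0,"dy":0.01,"dz":0.12,"rx":0,"ry":0,"rz":0,"grip":-0.1}
    - {"dx":0,"dy":0,"dz":0.05,"rx":0,"ry":0,"rz":0,"grip":-0.1}

```text
time: 10.45
position: [0.5865, 0.0511, 0.1021]
eef_rot: [-179.5, 33.5, -174.7]
contact_force: [-0.0, -1.1, -0.9]
finger_gap: 0.0395
```

```bash
python3 - <<'E'
from h import *
print(state()['joints'])
plan([.6216,.0565,.0403],flip(tilt(5,33)))
cv2.imwrite('pics/w4.png',cv2.cvtColor(capture('wrist'),cv2.COLOR_RGB2BGR))
E
```

```text
[ 25.92995411  25.69643193 -46.59051211 130.47646469 100.19676187
  22.96237283 -10.82534667]
rows 2 dist 0.0712 rot [-0.39  0.46  0.23]
0 d [0.011 0.007 0.178] r [-0.0016  0.0019  0.001 ]
1 d [0.011 0.007 0.178] r [-0.0016  0.0019  0.001 ]
```

View pics/w4.png

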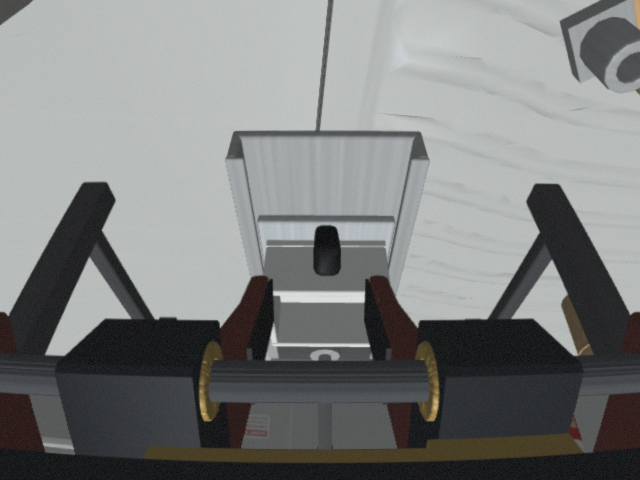

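The handle at (327,250) sits centred between the fingers, so I advance.

Call:
play_rows:
  deltas:
    - {"dx":0.01,"dy":0.005,"dz":0.12,"rx":0,"ry":0.002,"rz":0,"grip":-0.1}
    - {"dx":0.01,"dy":0.005,"dz":0.12,"rx":0,"ry":0.002,"rz":0,"grip":-0.1}
    - {"dx":0.005,"dy":0,"dz":0.05,"rx":0,"ry":0,"rz":0,"grip":-0.1}

```text
time: 10.8
position: [0.6168, 0.051, 0.0513]
eef_rot: [-179.1, 33.0, -174.9]
contact_force: [0.7, 1.4, 0.1]
finger_gap: 0.0395
```

```bash
python3 - <<'E'
from h import *
print(state()['joints'])
plan([.6216,.0565,.0403],flip(tilt(5,33)))
E
```

```text
[ 24.66828812  35.04109711 -45.94951989 127.49483251 109.22928038
  28.44131943 -16.11151593]
rows 1 dist 0.0132 rot [-0.81  0.01  0.09]
0 d [0.008 0.026 0.06 ] r [-0.0067  0.0001  0.0007]
```

Call:
play_rows:
  deltas:
    - {"dx":0.008,"dy":0.026,"dz":0.055,"rx":-0.005,"ry":0,"rz":0,"grip":-0.1}
    - {"dx":0,"dy":0,"dz":0,"rx":0,"ry":0,"rz":0,"grip":-0.1}

```text
time: 11.0
position: [0.6215, 0.0544, 0.0406]
eef_rot: [-179.7, 32.9, -175.0]
contact_force: [-0.8, -0.5, -0.8]
finger_gap: 0.0396
```

Call:
play_rows:
  deltas:
    - {"dx":0,"dy":0,"dz":0,"rx":0,"ry":0,"rz":0,"grip":-1}
    - {"dx":0,"dy":0,"dz":0,"rx":0,"ry":0,"rz":0,"grip":-1}
    - {"dx":0,"dy":0,"dz":0,"rx":0,"ry":0,"rz":0,"grip":-1}
    - {"dx":0,"dy":0,"dz":0,"rx":0,"ry":0,"rz":0,"grip":-1}
  newtons: 20

```text
time: 11.4
position: [0.6194, 0.0579, 0.0428]
eef_rot: [-180.0, 32.8, -174.8]
contact_force: [1.3, 3.1, -8.0]
finger_gap: 0.0137
```

```bash
python3 - <<'E'
from h import *
print(state())
E
```

```text
{'time': 11.4, 'joints': array([ 24.4596485 ,  36.48484179, -46.04747102, 127.06279265,
       110.60936315,  28.52805769, -16.89493516]), 'joint_velocities': array([ 0.12038643, -0.66983123, -0.02442853,  0.69567558, -0.93223513,
       -0.32831722,  0.54818248]), 'joint_torque': array([ 1.96903042e+00, -5.02477098e+01, -9.70178425e+00, -1.54249066e+01,
        1.27695177e+00,  1.40630845e+00,  2.62724276e-02]), 'position': array([0.61936443, 0.0578897 , 0.042761  ]), 'eef_rot': array([-179.95268391,   32.8189242 , -174.8098583 ]), 'contact_force': array([ 1.34564441,  3.12584826, -7.95444996]), 'moment': array([0.50670471, 0.94017255, 0.30788828]), 'finger_gap': 0.013748077061535306}
```

Call:
play_rows:
  deltas:
    - {"dx":0.08,"dy":0,"dz":-0.052,"rx":0,"ry":0,"rz":0,"grip":-1}
    - {"dx":0.105,"dy":0,"dz":-0.068,"rx":0,"ry":0,"rz":0,"grip":-1}
    - {"dx":0.105,"dy":0,"dz":-0.068,"rx":0,"ry":0,"rz":0,"grip":-1}

```text
time: 11.7
position: [0.5492, 0.0516, 0.0429]
eef_rot: [180.0, 32.8, -174.9]
contact_force: [2.1, 0.9, -9.1]
finger_gap: 0.0138
```

```bash
python3 - <<'E'
from h import *
print(state()['joints'])
d=.1;plan([.6194-d*.9962,.0565-d*.087,.0415],flip(tilt(5,33)))
E
```

```text
[ 28.45061564  34.21636418 -50.96848605 135.64249544 116.92192943
  31.69827535 -25.7122325 ]
rows 1 dist 0.0297 rot [ 0.07 -0.25  0.09]
0 d [ 0.128 -0.006 -0.074] r [ 0.0006 -0.0021  0.0007]
```

Call:
play_rows:
  deltas:
    - {"dx":0.08,"dy":0,"dz":-0.052,"rx":0,"ry":0,"rz":0,"grip":-1}
    - {"dx":0,"dy":0,"dz":0,"rx":0,"ry":0,"rz":0,"grip":-1}

```text
time: 11.9
position: [0.5255, 0.0495, 0.0428]
eef_rot: [-179.9, 32.6, -174.7]
contact_force: [-0.1, 0.5, -4.0]
finger_gap: 0.0139
```

Call:
play_rows:
  deltas:
    - {"dx":0,"dy":0,"dz":0,"rx":0,"ry":0,"rz":0,"grip":0}
    - {"dx":0,"dy":0,"dz":0,"rx":0,"ry":0,"rz":0,"grip":0}
    - {"dx":0,"dy":0,"dz":-0.1,"rx":0,"ry":0,"rz":0,"grip":0}
    - {"dx":0,"dy":0,"dz":-0.2,"rx":0,"ry":0,"rz":0,"grip":0}
    - {"dx":0,"dy":0,"dz":-0.1,"rx":0,"ry":0,"rz":0,"grip":0}

```text
time: 12.4
position: [0.5011, 0.0473, 0.0904]
eef_rot: [-178.9, 32.5, -174.1]
contact_force: [-0.1, 0.6, -1.9]
finger_gap: 0.0437
```

```bash
python3 - <<'E'
from h import *
print(state()['joints'])
T=tool();np.save('T5.npy',T)
cv2.imwrite('pics/w5.png',cv2.cvtColor(capture('wrist'),cv2.COLOR_RGB2BGR))
cv2.imwrite('pics/top5.png',cv2.cvtColor(capture('top'),cv2.COLOR_RGB2BGR))
E
```

```text
[ 49.09755625  39.22328758 -79.37317265 139.43729334 101.28618453
  44.88965022  -8.38872549]
```

View pics/w5.png

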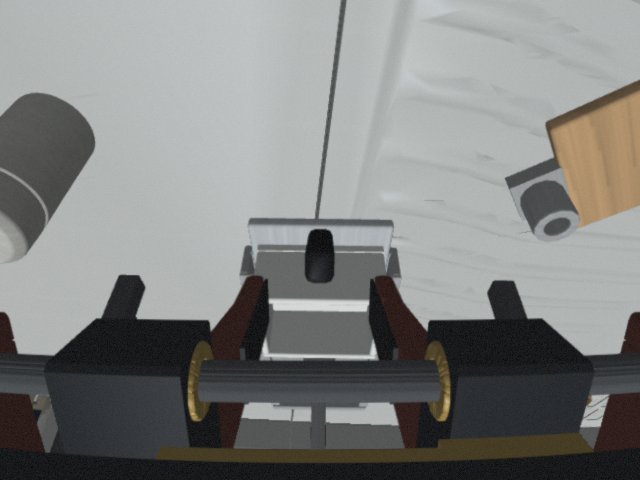

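View pics/top5.png

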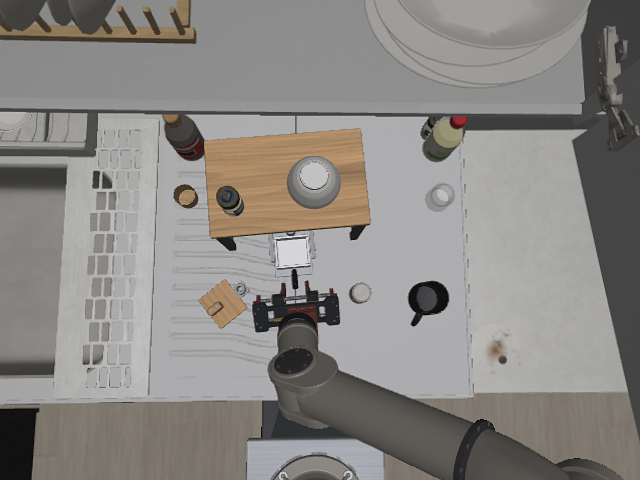

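```bash
python3 - <<'E'
from h import *
plan([.52,.05,.13],flip(tilt(5,2)))
E
```

```text
rows 4 dist 0.0433 rot [-0.37 30.6   0.06]
0 d [-0.046  0.001 -0.029] r [-0.0008  0.0638  0.0001]
1 d [-0.042  0.001 -0.035] r [-0.0008  0.0638  0.0001]
2 d [-0.037  0.001 -0.04 ] r [-0.0008  0.0638  0.0001]
3 d [-0.031  0.001 -0.044] r [-0.0008  0.0638  0.0001]
```

Call:
play_rows:
  deltas:
    - {"dx":-0.046,"dy":0,"dz":-0.03,"rx":0,"ry":0.06,"rz":0,"grip":0}
    - {"dx":-0.042,"dy":0,"dz":-0.03,"rx":0,"ry":0.06,"rz":0,"grip":0}
    - {"dx":-0.037,"dy":0,"dz":-0.03,"rx":0,"ry":0.06,"rz":0,"grip":0}

```text
time: 12.8
position: [0.5111, 0.0409, 0.1046]
eef_rot: [-178.5, 15.6, -175.2]
contact_force: [1.0, -0.8, -0.2]
finger_gap: 0.0442
```

```bash
python3 - <<'E'
from h import *
print(state()['joints'])
plan([.52,.05,.13],flip(tilt(5,2)))
E
```

```text
[ 46.6233814   36.42647502 -75.88125091 125.65129243  63.46491123
  46.92132044  26.28472188]
rows 2 dist 0.0284 rot [-1.49 13.61 -0.37]
0 d [-0.04   0.019 -0.055] r [-0.0062  0.0567 -0.0015]
1 d [-0.033  0.02  -0.059] r [-0.0062  0.0567 -0.0015]
```

```bash
python3 - <<'E'
from h import *
plan([.517,.0485,.10],flip(tilt(5,6)))
E
```

```text
rows 2 dist 0.0107 rot [-1.5   9.61 -0.32]
0 d [-0.013  0.018  0.015] r [-0.0062  0.04   -0.0013]
1 d [-0.014  0.018  0.014] r [-0.0062  0.04   -0.0013]
```

Call:
play_rows:
  deltas:
    - {"dx":-0.03,"dy":0.02,"dz":0,"rx":-0.006,"ry":0.035,"rz":0,"grip":0}
    - {"dx":-0.01,"dy":0.02,"dz":0,"rx":-0.006,"ry":0.035,"rz":0,"grip":0}
    - {"dx":0,"dy":0,"dz":0,"rx":0,"ry":0.005,"rz":0,"grip":0}

```text
time: 13.1
position: [0.528, 0.0487, 0.1071]
eef_rot: [-179.7, 6.9, -175.9]
contact_force: [-0.2, -0.4, 0.0]
finger_gap: 0.0438
```

```bash
python3 - <<'E'
from h import *
print(state()['joints'])
T=tool();np.save('T6.npy',T)
cv2.imwrite('pics/w6.png',cv2.cvtColor(capture('wrist'),cv2.COLOR_RGB2BGR))
plan([.5195,.0485,.04],flip(tilt(5,6)))
E
```

```text
[ 43.30911956  41.76389848 -75.20746873 116.80772317  54.1993965
  56.89472374  35.30295   ]
rows 2 dist 0.0673 rot [-0.46  0.88 -0.88]
0 d [0.039 0.002 0.164] r [-0.0019  0.0037 -0.0037]
1 d [0.038 0.002 0.164] r [-0.0019  0.0037 -0.0037]
```

View pics/w6.png

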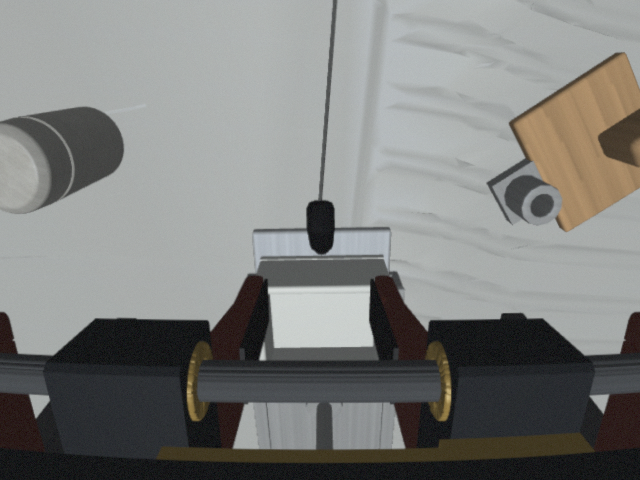

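```bash
python3 - <<'E'
from h import *
W=cam('wrist',np.load('T6.npy'))
for uv,z in (((320,202),.067),((320,252),.035),((255,291),.06),((388,291),.06)): print(np.round(onz(W,uv,z),4))
E
```

```text
[0.4966 0.0467 0.067 ]
[0.5378 0.0496 0.035 ]
[0.5532 0.0142 0.06  ]
[0.5477 0.0885 0.06  ]
```

Call:
play_rows:
  deltas:
    - {"dx":0.04,"dy":0,"dz":0.13,"rx":-0.002,"ry":0.003,"rz":-0.003,"grip":0}
    - {"dx":0.03,"dy":0,"dz":0.13,"rx":-0.002,"ry":0.003,"rz":-0.003,"grip":0}
    - {"dx":0.005,"dy":0,"dz":0.06,"rx":0,"ry":0,"rz":0,"grip":0}

```text
time: 13.45
position: [0.5216, 0.0472, 0.039]
eef_rot: [-179.7, 6.8, -175.2]
contact_force: [-0.7, 0.9, -0.8]
finger_gap: 0.0439
```

```bash
python3 - <<'E'
from h import *
plan([.5185,.0485,.04],flip(tilt(5,6)))
E
```

```text
rows 1 dist 0.0035 rot [-0.37  0.77 -0.21]
0 d [ 0.014  0.008 -0.007] r [-0.0031  0.0064 -0.0017]
```

Call:
play_rows:
  deltas:
    - {"dx":0.014,"dy":0.006,"dz":-0.005,"rx":-0.002,"ry":0.004,"rz":0,"grip":-1}
    - {"dx":0,"dy":0,"dz":0,"rx":0,"ry":0,"rz":0,"grip":-1}
    - {"dx":0,"dy":0,"dz":0,"rx":0,"ry":0,"rz":0,"grip":-1}
    - {"dx":0,"dy":0,"dz":0,"rx":0,"ry":0,"rz":0,"grip":-1}
    - {"dx":0,"dy":0,"dz":0,"rx":0,"ry":0,"rz":0,"grip":-1}

```text
time: 13.95
position: [0.5164, 0.0486, 0.0384]
eef_rot: [-179.7, 6.4, -175.1]
contact_force: [1.7, 2.5, -9.8]
finger_gap: 0.0136
```

Call:
play_rows:
  deltas:
    - {"dx":0.08,"dy":0,"dz":-0.008,"rx":0,"ry":0,"rz":0,"grip":-1}
    - {"dx":0.11,"dy":0,"dz":-0.011,"rx":0,"ry":0,"rz":0,"grip":-1}

```text
time: 14.15
position: [0.481, 0.0455, 0.0384]
eef_rot: [-179.9, 6.7, -175.2]
contact_force: [2.8, -0.5, 0.0]
finger_gap: 0.0137
```

```bash
python3 - <<'E'
from h import *
print(state()['joints'],state()['contact_force'])
E
```

```text
[ 41.25082128  43.87462588 -70.29281062 124.89025262  62.49851097
  49.69745451  26.99352207] [ 2.75212525 -0.48288469  0.04615241]
```

Call:
play_rows:
  deltas:
    - {"dx":0.1,"dy":0,"dz":-0.01,"rx":0,"ry":0,"rz":0,"grip":-1}
    - {"dx":0.07,"dy":0,"dz":-0.008,"rx":0,"ry":0,"rz":0,"grip":-1}

```text
time: 14.35
position: [0.4466, 0.0424, 0.0385]
eef_rot: [-179.9, 6.8, -175.2]
contact_force: [21.3, 2.2, -17.2]
finger_gap: 0.0137
```

Call:
play_rows:
  deltas:
    - {"dx":0.04,"dy":0,"dz":-0.004,"rx":0,"ry":0,"rz":0,"grip":-1}
    - {"dx":0.025,"dy":0,"dz":-0.003,"rx":0,"ry":0,"rz":0,"grip":-1}

```text
time: 14.55
position: [0.4413, 0.042, 0.0404]
eef_rot: [179.9, 7.7, -175.2]
contact_force: [14.9, 5.1, -25.3]
finger_gap: 0.0139
```

```bash
python3 - <<'E'
from h import *
print(state()['joints'],state()['contact_force'])
E
```

```text
[ 43.84048798  40.8433485  -72.10981456 130.52718803  63.6581734
  46.3419902   23.5204249 ] [ 14.85371105   5.14120711 -25.32709475]
```

The tray is at its stop: the x force rose to about 20 N at TCP x = 0.44, as predicted. I'll release and rise, turn towards the lid, and take a picture of the rod on the way.

Call:
play_rows:
  deltas:
    - {"dx":0,"dy":0,"dz":0,"rx":0,"ry":0,"rz":0,"grip":0.2}
    - {"dx":0,"dy":0,"dz":0,"rx":0,"ry":0,"rz":0,"grip":0.2}
    - {"dx":0,"dy":0,"dz":0,"rx":0,"ry":0,"rz":0,"grip":0.2}
    - {"dx":0,"dy":0,"dz":-0.1,"rx":0,"ry":0,"rz":0,"grip":0.2}
    - {"dx":0,"dy":0,"dz":-0.2,"rx":0,"ry":0,"rz":0,"grip":0.2}

```text
time: 15.05
position: [0.4321, 0.0403, 0.0992]
eef_rot: [179.9, 7.4, -175.3]
contact_force: [0.4, -0.3, 0.8]
finger_gap: 0.0501
```

Call:
play_rows:
  deltas:
    - {"dx":0,"dy":0,"dz":-0.23,"rx":0,"ry":0.01,"rz":0,"grip":0.2}
    - {"dx":-0.02,"dy":0,"dz":-0.23,"rx":0,"ry":0.02,"rz":0,"grip":0.2}
    - {"dx":-0.03,"dy":0,"dz":-0.23,"rx":0,"ry":0.02,"rz":0.03,"grip":0.2}
    - {"dx":-0.03,"dy":0,"dz":-0.1,"rx":0,"ry":0,"rz":0.07,"grip":0.2}
    - {"dx":-0.03,"dy":0,"dz":0,"rx":0,"ry":0,"rz":0.07,"grip":0.2}

```text
time: 15.55
position: [0.4386, 0.0407, 0.2571]
eef_rot: [179.4, 1.4, 163.9]
contact_force: [0.0, -0.0, -0.4]
finger_gap: 0.0529
```

```bash
python3 - <<'E'
from h import *
print(state()['joints'])
T=tool();np.save('T7.npy',T)
cv2.imwrite('pics/w7.png',cv2.cvtColor(capture('wrist'),cv2.COLOR_RGB2BGR))
cv2.imwrite('pics/top7.png',cv2.cvtColor(capture('top'),cv2.COLOR_RGB2BGR))
cv2.imwrite('pics/scene7.png',cv2.cvtColor(capture('scene'),cv2.COLOR_RGB2BGR))
plan([.47,.04,.27],down(95))
E
```

```text
[ 55.45474635  12.42613938 -75.19581532 114.78630757  14.11395838
  61.16718951  47.95616051]
rows 9 dist 0.0368 rot [ 1.22  0.68 69.5 ]
0 d [-0.018  0.005 -0.008] r [0.0011 0.0006 0.0644]
1 d [-0.017  0.007 -0.008] r [0.0011 0.0006 0.0644]
2 d [-0.016  0.009 -0.008] r [0.0011 0.0006 0.0644]
3 d [-0.015  0.011 -0.009] r [0.0011 0.0006 0.0644]
4 d [-0.013  0.013 -0.009] r [0.0011 0.0006 0.0644]
5 d [-0.011  0.015 -0.009] r [0.0011 0.0006 0.0644]
6 d [-0.009  0.016 -0.009] r [0.0011 0.0006 0.0644]
7 d [-0.007  0.017 -0.009] r [0.0011 0.0006 0.0644]
8 d [-0.004  0.018 -0.009] r [0.0011 0.0006 0.0644]
```

View pics/w7.png

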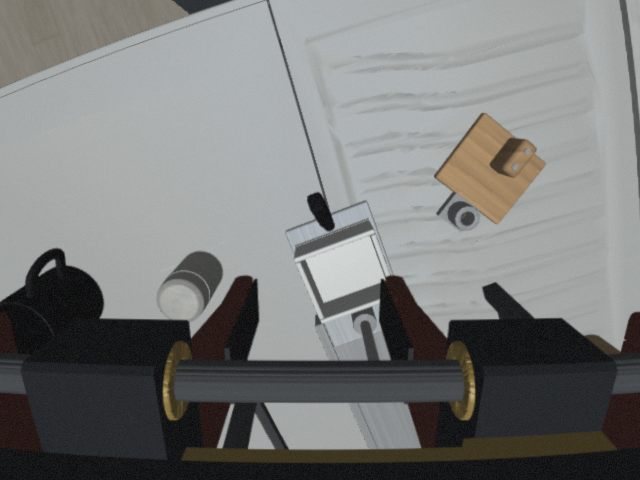

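View pics/top7.png

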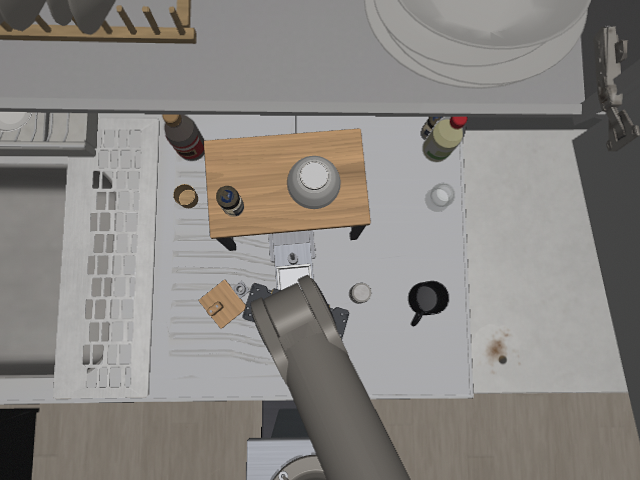

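View pics/scene7.png

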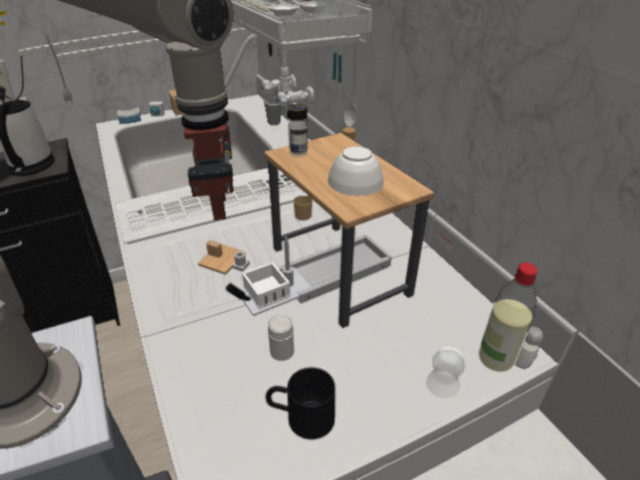

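The tray is fully out, with the rod at (287,236) in the scene view and (292,258) in the top view. I keep turning to see the rod tip with the wrist camera.

Call:
play_rows:
  deltas:
    - {"dx":-0.018,"dy":0.005,"dz":-0.01,"rx":0,"ry":0,"rz":0.07,"grip":0.2}
    - {"dx":-0.017,"dy":0.007,"dz":-0.01,"rx":0,"ry":0,"rz":0.07,"grip":0.2}
    - {"dx":-0.016,"dy":0.01,"dz":-0.01,"rx":0,"ry":0,"rz":0.07,"grip":0.2}
    - {"dx":-0.015,"dy":0.012,"dz":-0.01,"rx":0,"ry":0,"rz":0.07,"grip":0.2}
    - {"dx":-0.013,"dy":0.014,"dz":-0.01,"rx":0,"ry":0,"rz":0.07,"grip":0.2}

```text
time: 16.2
position: [0.449, 0.0399, 0.2584]
eef_rot: [179.5, 0.0, 122.5]
contact_force: [-0.4, 0.8, -0.6]
finger_gap: 0.0532
```

Call:
play_rows:
  deltas:
    - {"dx":-0.012,"dy":0.015,"dz":-0.01,"rx":0,"ry":0,"rz":0.07,"grip":0.2}
    - {"dx":-0.01,"dy":0.015,"dz":-0.01,"rx":0,"ry":0,"rz":0.07,"grip":0.2}
    - {"dx":-0.007,"dy":0.015,"dz":-0.01,"rx":0,"ry":0,"rz":0.06,"grip":0.2}
    - {"dx":0,"dy":0,"dz":0,"rx":0,"ry":0,"rz":0,"grip":0.2}

```text
time: 16.6
position: [0.4551, 0.0387, 0.2594]
eef_rot: [-179.8, -0.4, 98.6]
contact_force: [-0.5, -0.1, 0.5]
finger_gap: 0.0526
```

```bash
python3 - <<'E'
from h import *
print(state()['joints'])
T=tool();np.save('T8.npy',T)
cv2.imwrite('pics/w8.png',cv2.cvtColor(capture('wrist'),cv2.COLOR_RGB2BGR))
t=cv2.imread('pics/top7.png');crop(t,190,220,390,340,4,'t7c.png')
E
```

```text
[ 42.11742345  11.56447431 -60.08868104 112.01898817  10.8080648
  62.71767063 -13.90105563]
```

View pics/w8.png

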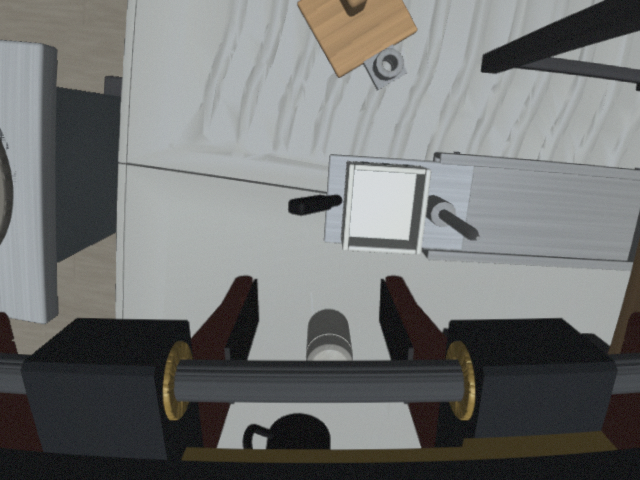

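View pics/t7c.png

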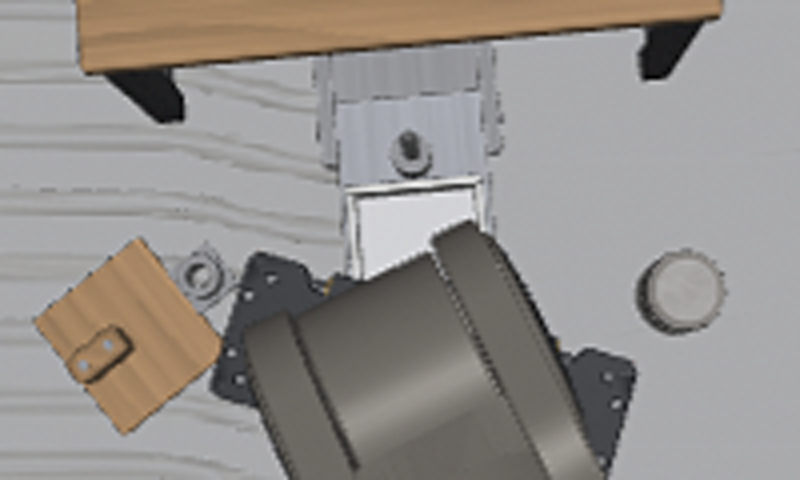

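```bash
python3 - <<'E'
from h import *
t=cv2.imread('pics/w8.png');crop(t,420,180,500,250,8,'w8c.png');crop(t,290,0,430,100,5,'w8d.png')
s=cv2.imread('pics/scene7.png');crop(s,180,215,330,310,5,'s7c.png')
E
```

```text
(no output)
```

View pics/w8c.png

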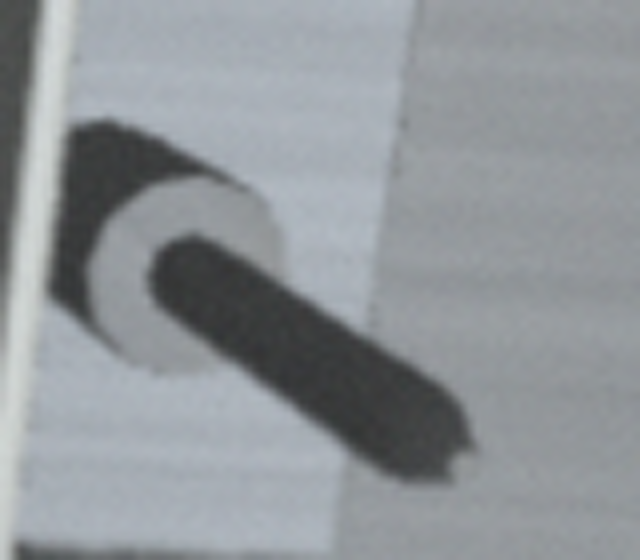

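View pics/w8d.png

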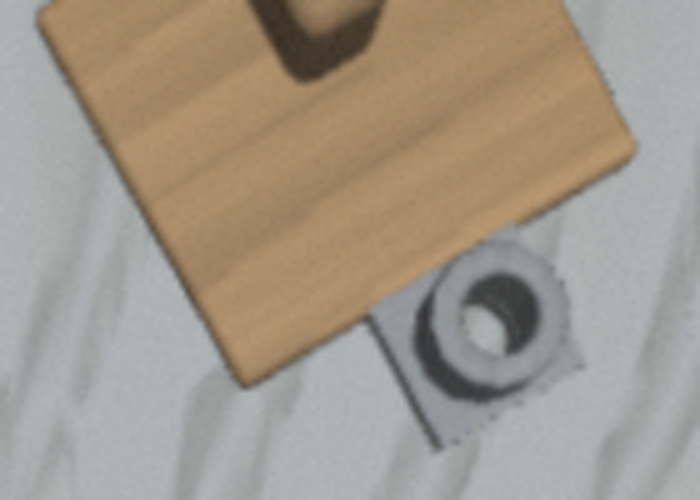

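View pics/s7c.png

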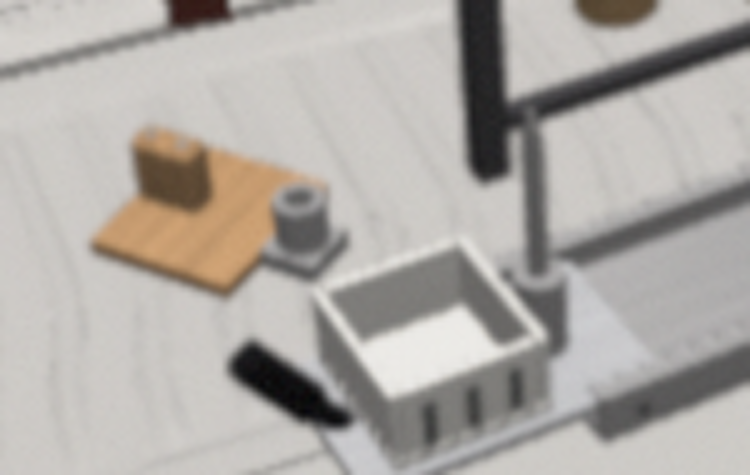

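```bash
python3 - <<'E'
from h import *
W=cam('wrist',np.load('T8.npy'));C=cam('top');S=cam('scene');W7=cam('wrist',np.load('T7.npy'))
f=lambda x,y:(190+x/4,220+y/4); g=lambda x,y:(180+x/5,215+y/5)
p=lambda n,v:print(n,np.round(v,4))
p('collar w',onz(W,(443.4,214.4),.06));p('tip w',onz(W,(477.5,237.8),.145))
p('tip top',onz(C,f(408,136),.145));p('collar top',onz(C,f(411,157),.06))
p('tip scene',onz(S,g(530,107),.145));p('tri tip',tri(C,f(408,136),S,g(530,107)));p('tri w-s',tri(W,(477.5,237.8),S,g(530,107)))
p('collar scene',onz(S,g(538,280),.06))
p('sleeve w8',onz(W,(390.6,62.4),.036));p('sleeve w7',onz(W7,(467,216),.036))
p('sleeve top',onz(C,f(202,275),.036));p('sleeve scene',onz(S,g(300,197),.036))
p('grip w7',onz(W7,(523,154),.046));p('grip top',onz(C,f(102,350),.046))
p('grip scene',onz(S,g(172,143),.046))
p('corners w8',[onz(W,(290+x/5,y/5),.01) for x,y in((246,386),(636,150),(40,15))])
E
```

```text
collar w [0.5683 0.053  0.06  ]
tip w [0.5678 0.0533 0.145 ]
tip top [0.567  0.0511 0.145 ]
collar top [0.564  0.0512 0.06  ]
tip scene [0.5682 0.0528 0.145 ]
tri tip [0.5672 0.051  0.1465]
tri w-s [0.5682 0.0532 0.1446]
collar scene [0.565  0.0445 0.06  ]
sleeve w8 [0.4992 0.1782 0.036 ]
sleeve w7 [0.4954 0.1789 0.036 ]
sleeve top [0.497  0.1738 0.036 ]
sleeve scene [0.4985 0.1739 0.036 ]
grip w7 [0.4483 0.2382 0.046 ]
grip top [0.4535 0.2293 0.046 ]
grip scene [0.4532 0.2272 0.046 ]
corners w8 [[0.4563 0.1617 0.01  ]
 [0.5225 0.2162 0.01  ]
 [0.4076 0.2224 0.01  ]]
```

```bash
python3 - <<'E'
from h import *
plan([.453,.2315,.12],down(129))
E
```

```text
rows 5 dist 0.2378 rot [ -0.13  -0.44 -30.23]
0 d [0.19  0.028 0.14 ] r [-0.0002 -0.0007 -0.0504]
1 d [0.186 0.048 0.14 ] r [-0.0002 -0.0007 -0.0504]
2 d [0.18  0.067 0.14 ] r [-0.0002 -0.0007 -0.0504]
3 d [0.172 0.086 0.14 ] r [-0.0002 -0.0007 -0.0504]
4 d [0.162 0.104 0.139] r [-0.0002 -0.0007 -0.0504]
```

Call:
play_rows:
  deltas:
    - {"dx":0.19,"dy":0.03,"dz":0.08,"rx":0,"ry":0,"rz":-0.05,"grip":0.2}
    - {"dx":0.187,"dy":0.05,"dz":0.1,"rx":0,"ry":0,"rz":-0.05,"grip":0.2}
    - {"dx":0.18,"dy":0.067,"dz":0.12,"rx":0,"ry":0,"rz":-0.05,"grip":0.2}
    - {"dx":0.17,"dy":0.086,"dz":0.12,"rx":0,"ry":0,"rz":-0.05,"grip":0.2}
    - {"dx":0.16,"dy":0.1,"dz":0.12,"rx":0,"ry":0,"rz":-0.05,"grip":0.2}

```text
time: 17.15
position: [0.4517, 0.2293, 0.1474]
eef_rot: [-179.9, -0.3, 130.7]
contact_force: [0.1, -0.5, 0.3]
finger_gap: 0.0527
```

```bash
python3 - <<'E'
from h import *
plan([.453,.2315,.12],down(129))
E
```

```text
rows 1 dist 0.0275 rot [-0.11 -0.31  1.72]
0 d [0.003 0.013 0.137] r [-0.0009 -0.0026  0.0144]
```

Call:
play_rows:
  deltas:
    - {"dx":0,"dy":0.01,"dz":0,"rx":0,"ry":-0.002,"rz":0.014,"grip":0.2}
    - {"dx":0,"dy":0,"dz":0,"rx":0,"ry":0,"rz":0,"grip":0.2}

```text
time: 17.35
position: [0.4482, 0.2354, 0.1436]
eef_rot: [-179.6, -0.5, 130.2]
contact_force: [0.9, -0.3, -0.3]
finger_gap: 0.0527
```

```bash
python3 - <<'E'
from h import *
print(state()['joints'])
T=tool();np.save('T9.npy',T)
cv2.imwrite('pics/w9.png',cv2.cvtColor(capture('wrist'),cv2.COLOR_RGB2BGR))
plan([.453,.2315,.12],down(129))
E
```

```text
[ 13.35361378  29.4478556  -60.58148759 113.05787778  30.48346296
  55.9076231  -21.93905057]
rows 1 dist 0.0245 rot [-0.41 -0.48  1.2 ]
0 d [-0.03   0.008  0.119] r [-0.0034 -0.004   0.01  ]
```

View pics/w9.png

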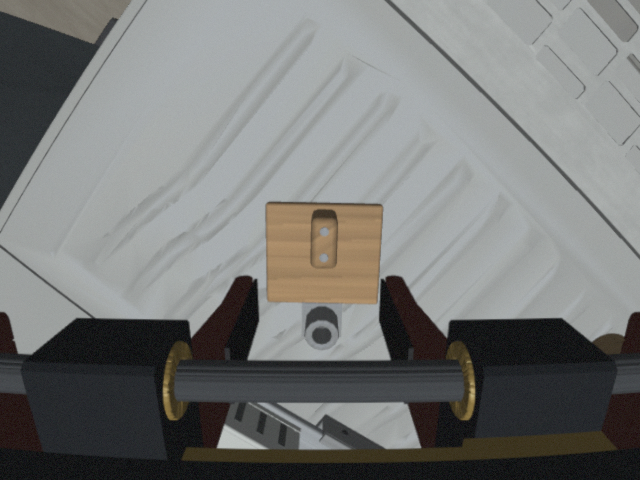

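```bash
python3 - <<'E'
from h import *
T=np.load('T9.npy');W=cam('wrist',T)
a=onz(W,(323.5,245),.046);b=onz(W,(321.5,336),.036)
print(a,b,np.linalg.norm((a-b)[:2]),np.degrees(np.arctan2(*(b-a)[1::-1])))
c=[onz(W,q,.01) for q in((267,204),(382,204),(379,303),(267,303))];print(np.round(c,4))
print([np.degrees(np.arctan2(*(c[i]-c[j])[1::-1])) for i,j in((0,1),(3,2),(3,0),(2,1))])
plan([a[0],a[1],.06],down(129))
E
```

```text
[0.45260937 0.2348896  0.046     ] [0.4986238 0.1786527 0.036    ] 0.07266302811376298 -50.7091161038552
[[0.4071 0.2242 0.01  ]
 [0.4719 0.2792 0.01  ]
 [0.5236 0.2194 0.01  ]
 [0.4562 0.162  0.01  ]]
[np.float64(-139.68561123061775), np.float64(-139.60581000057448), np.float64(-51.69027353679118), np.float64(-49.13840026142966)]
rows 2 dist 0.0839 rot [-0.41 -0.48  1.2 ]
0 d [-0.009  0.01   0.209] r [-0.0017 -0.002   0.005 ]
1 d [-0.008  0.009  0.209] r [-0.0017 -0.002   0.005 ]
```

Call:
play_rows:
  deltas:
    - {"dx":-0.015,"dy":0.01,"dz":0.12,"rx":-0.002,"ry":-0.003,"rz":0.005,"grip":0.2}
    - {"dx":-0.01,"dy":0.01,"dz":0.15,"rx":0,"ry":0,"rz":0,"grip":0.2}
    - {"dx":0,"dy":0,"dz":0.12,"rx":0,"ry":0,"rz":0,"grip":0.2}

```text
time: 17.7
position: [0.4587, 0.2306, 0.0684]
eef_rot: [179.7, 0.2, 129.5]
contact_force: [-0.4, -0.5, 0.3]
finger_gap: 0.0528
```

```bash
python3 - <<'E'
from h import *
plan([.4528,.234,.016],down(129.5))
E
```

```text
rows 2 dist 0.0529 rot [ 0.29  0.17 -0.04]
0 d [ 0.016 -0.007  0.131] r [ 0.0012  0.0007 -0.0001]
1 d [ 0.016 -0.006  0.131] r [ 0.0012  0.0007 -0.0001]
```

Call:
play_rows:
  deltas:
    - {"dx":0.02,"dy":-0.007,"dz":0.07,"rx":0.002,"ry":0.001,"rz":0,"grip":0.2}
    - {"dx":0.01,"dy":-0.005,"dz":0.06,"rx":0,"ry":0,"rz":0,"grip":0.2}
    - {"dx":0,"dy":0,"dz":0.02,"rx":0,"ry":0,"rz":0,"grip":0.2}

```text
time: 18.0
position: [0.4537, 0.2292, 0.0368]
eef_rot: [-179.9, 0.2, 129.3]
contact_force: [0.2, -0.8, -0.8]
finger_gap: 0.0523
```

```bash
python3 - <<'E'
from h import *
plan([.4528,.234,.016],down(129.5))
E
```

```text
rows 1 dist 0.0214 rot [-0.07  0.16 -0.23]
0 d [0.022 0.012 0.104] r [-0.0006  0.0013 -0.0019]
```

Call:
play_rows:
  deltas:
    - {"dx":0.022,"dy":0.01,"dz":0.06,"rx":0,"ry":0.001,"rz":-0.001,"grip":0.2}
    - {"dx":0,"dy":0,"dz":0.03,"rx":0,"ry":0,"rz":0,"grip":0.2}
    - {"dx":0,"dy":0,"dz":0,"rx":0,"ry":0,"rz":0,"grip":0.2}

```text
time: 18.3
position: [0.4535, 0.2343, 0.0187]
eef_rot: [179.9, 0.1, 129.4]
contact_force: [-0.1, 0.8, 0.2]
finger_gap: 0.0528
```

```bash
python3 - <<'E'
from h import *
plan([.4528,.234,.016],down(129.5))
E
```

```text
rows 1 dist 0.0028 rot [ 0.06  0.07 -0.12]
0 d [ 0.001 -0.004  0.013] r [ 0.0005  0.0006 -0.001 ]
```

Good. Now I close on the grip block.

Call:
play_rows:
  deltas:
    - {"dx":0,"dy":0,"dz":0.01,"rx":0,"ry":0,"rz":0,"grip":-1}
    - {"dx":0,"dy":0,"dz":0,"rx":0,"ry":0,"rz":0,"grip":-1}
    - {"dx":0,"dy":0,"dz":0,"rx":0,"ry":0,"rz":0,"grip":-1}
    - {"dx":0,"dy":0,"dz":0,"rx":0,"ry":0,"rz":0,"grip":-1}
    - {"dx":0,"dy":0,"dz":0,"rx":0,"ry":0,"rz":0,"grip":-1}
  newtons: 45

```text
time: 18.8
position: [0.4541, 0.2351, 0.0176]
eef_rot: [179.8, 0.1, 129.4]
contact_force: [1.4, 0.3, -0.6]
finger_gap: 0.0177
```

Call:
play_rows:
  deltas:
    - {"dx":0,"dy":0,"dz":0,"rx":0,"ry":0,"rz":0,"grip":-1}
    - {"dx":0,"dy":0,"dz":-0.05,"rx":0,"ry":0,"rz":0,"grip":-1}
    - {"dx":0,"dy":0,"dz":-0.15,"rx":0,"ry":0,"rz":0,"grip":-1}
    - {"dx":0,"dy":0,"dz":-0.2,"rx":0,"ry":0,"rz":0,"grip":-1}

```text
time: 19.2
position: [0.4504, 0.2326, 0.0961]
eef_rot: [-179.6, -0.1, 129.5]
contact_force: [0.6, 0.5, -1.9]
finger_gap: 0.0178
```

```bash
python3 - <<'E'
from h import *
print(state())
T=tool();np.save('T10.npy',T)
cv2.imwrite('pics/w10.png',cv2.cvtColor(capture('wrist'),cv2.COLOR_RGB2BGR))
E
```

```text
{'time': 19.2, 'joints': array([ 10.02879605,  32.81782835, -56.60116628, 115.16077722,
        35.1994635 ,  51.50919298, -26.31335402]), 'joint_velocities': array([ 28.01644224, -31.88218057, -33.44933641, -14.97581285,
       -42.85921144,  38.30010234,  34.75534273]), 'joint_torque': array([ -4.64850247, -40.51803231, -10.82082152, -17.627213  ,
         0.9341545 ,  -0.96074861,  -0.93643645]), 'position': array([0.4504016 , 0.23261869, 0.0961184 ]), 'eef_rot': array([-1.79563087e+02, -6.42451310e-02,  1.29463985e+02]), 'contact_force': array([ 0.56909561,  0.48458644, -1.91308193]), 'moment': array([ 0.08271205, -0.20216222,  0.01872418]), 'finger_gap': 0.017791230575767692}
```

View pics/w10.png

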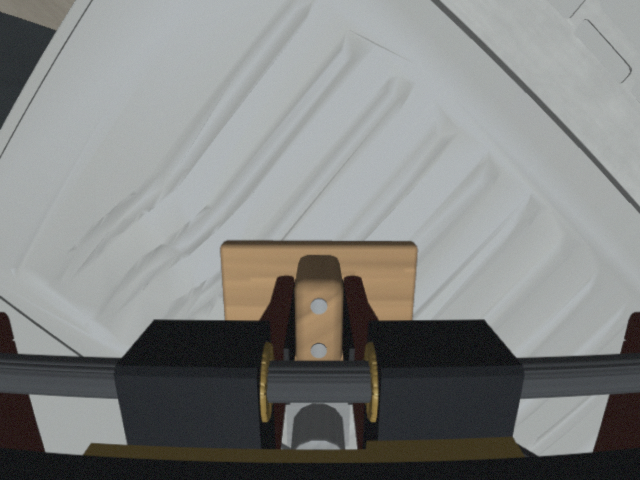

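```bash
python3 - <<'E'
from h import *
# work in tool frame: T=identity ; z_tool of block top
W=cam('wrist',np.eye(4))
for uv in((318.5,306),(318.5,350)): print(onz(W,uv,-.0284))
for uv in((222,243),(416,243)): print(onz(W,uv,.0076))
for uv in((222,258),(416,258)): print(onz(W,uv,.0076))
E
```

```text
[ 0.01011566  0.00045363 -0.0284    ]
[-0.00767432  0.0004555  -0.0284    ]
[ 0.02314357 -0.04154019  0.0076    ]
[0.02316412 0.04284391 0.0076    ]
[ 0.01628495 -0.04198132  0.0076    ]
[0.01630594 0.04329113 0.0076    ]
```

Call:
play_rows:
  deltas:
    - {"dx":0,"dy":0,"dz":-0.22,"rx":0,"ry":0,"rz":0,"grip":-1}
    - {"dx":0,"dy":0,"dz":-0.22,"rx":0,"ry":0,"rz":0,"grip":-1}
    - {"dx":0,"dy":0,"dz":-0.18,"rx":0,"ry":0,"rz":-0.02,"grip":-1}
    - {"dx":0,"dy":0,"dz":-0.05,"rx":0,"ry":0,"rz":-0.04,"grip":-1}

```text
time: 19.65
position: [0.4516, 0.2356, 0.2432]
eef_rot: [180.0, 0.1, 137.0]
contact_force: [0.4, 0.6, -1.7]
finger_gap: 0.0178
```

```bash
python3 - <<'E'
from h import *
plan([.490,.047,.212],down(185))
E
```

```text
rows 6 dist 0.1949 rot [-2.000e-02  1.100e-01 -4.804e+01]
0 d [-0.131 -0.093  0.026] r [-0.      0.0001 -0.0667]
1 d [-0.116 -0.11   0.026] r [-0.      0.0001 -0.0667]
2 d [-0.1   -0.125  0.026] r [-0.      0.0001 -0.0667]
3 d [-0.081 -0.138  0.026] r [-0.      0.0001 -0.0667]
4 d [-0.061 -0.148  0.026] r [-0.      0.0001 -0.0667]
5 d [-0.04  -0.155  0.026] r [-0.      0.0001 -0.0667]
```

Call:
play_rows:
  deltas:
    - {"dx":-0.12,"dy":-0.085,"dz":0.03,"rx":0,"ry":0,"rz":-0.055,"grip":-1}
    - {"dx":-0.11,"dy":-0.095,"dz":0.03,"rx":0,"ry":0,"rz":-0.055,"grip":-1}
    - {"dx":-0.095,"dy":-0.11,"dz":0.03,"rx":0,"ry":0,"rz":-0.055,"grip":-1}
    - {"dx":-0.08,"dy":-0.12,"dz":0.02,"rx":0,"ry":0,"rz":-0.055,"grip":-1}

```text
time: 20.05
position: [0.4759, 0.1246, 0.2269]
eef_rot: [179.7, 0.6, 165.0]
contact_force: [1.2, 0.0, -1.3]
finger_gap: 0.018
```

```bash
python3 - <<'E'
from h import *
print(state()['joints'])
plan([.490,.047,.212],down(185))
E
```

```text
[ 38.16266575  25.95561011 -75.14426946 110.48795624  28.26561724
  64.67193752  26.94635217]
rows 3 dist 0.0803 rot [  0.14   0.66 -19.98]
0 d [-0.056 -0.119  0.025] r [ 0.0004  0.0018 -0.0555]
1 d [-0.042 -0.125  0.025] r [ 0.0004  0.0018 -0.0555]
2 d [-0.027 -0.129  0.025] r [ 0.0004  0.0018 -0.0555]
```

Call:
play_rows:
  deltas:
    - {"dx":-0.05,"dy":-0.1,"dz":0.02,"rx":0,"ry":0.002,"rz":-0.05,"grip":-1}
    - {"dx":-0.04,"dy":-0.1,"dz":0.02,"rx":0,"ry":0.002,"rz":-0.05,"grip":-1}
    - {"dx":-0.03,"dy":-0.1,"dz":0.02,"rx":0,"ry":0,"rz":-0.04,"grip":-1}

```text
time: 20.35
position: [0.4899, 0.057, 0.2152]
eef_rot: [180.0, 0.2, -177.5]
contact_force: [0.7, 0.1, -2.8]
finger_gap: 0.0175
```

```bash
python3 - <<'E'
from h import *
print(state()['joints'])
plan([.4968,.0468,.19],down(185))
E
```

```text
[ 46.45423662  29.31270505 -77.22028245 110.72833943  31.67613872
  65.66391322  49.38828139]
rows 1 dist 0.028 rot [ 0.01  0.17 -2.47]
0 d [-0.032 -0.052  0.126] r [ 0.0001  0.0014 -0.0206]
```

Call:
play_rows:
  deltas:
    - {"dx":-0.015,"dy":-0.035,"dz":0.04,"rx":0,"ry":0.001,"rz":-0.016,"grip":-1}
    - {"dx":0,"dy":0,"dz":0.02,"rx":0,"ry":0,"rz":0,"grip":-1}
    - {"dx":0,"dy":0,"dz":0,"rx":0,"ry":0,"rz":0,"grip":-1}

```text
time: 20.65
position: [0.4929, 0.0459, 0.2024]
eef_rot: [-179.9, -0.1, -175.7]
contact_force: [0.0, -0.4, -1.7]
finger_gap: 0.0179
```

```bash
python3 - <<'E'
from h import *
print(state()['joints'])
plan([.4968,.0468,.178],down(185))
T=tool();np.save('T11.npy',T)
for n in('top','scene','wrist'): cv2.imwrite(f'pics/{n}11.png',cv2.cvtColor(capture(n),cv2.COLOR_RGB2BGR))
t=cv2.imread('pics/top11.png');crop(t,230,215,350,305,6,'t11c.png')
t=cv2.imread('pics/scene11.png');crop(t,180,150,340,270,5,'s11c.png')
E
```

```text
[ 46.67323499  30.72431708 -76.49326543 111.1529096   33.22913884
  65.1720442   51.1147625 ]
rows 1 dist 0.0247 rot [-0.07 -0.07 -0.74]
0 d [-0.02   0.003  0.122] r [-0.0006 -0.0006 -0.0061]
```

View pics/t11c.png

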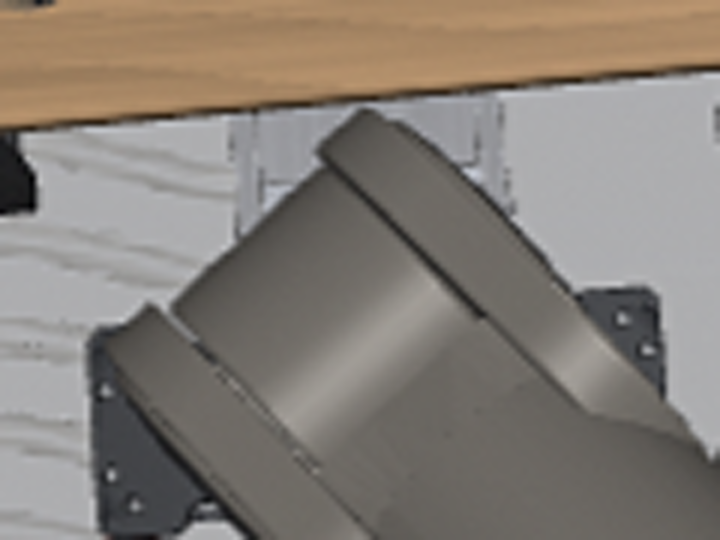

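View pics/s11c.png

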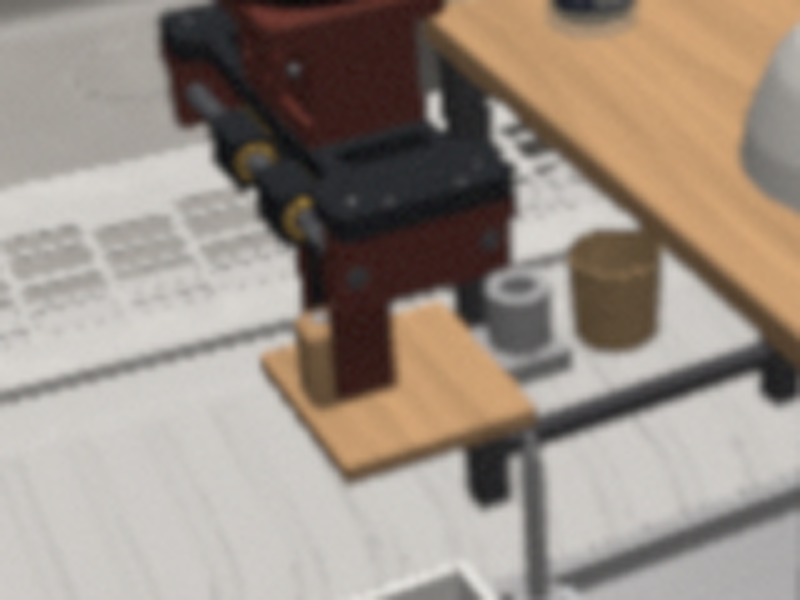

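View pics/wrist11.png

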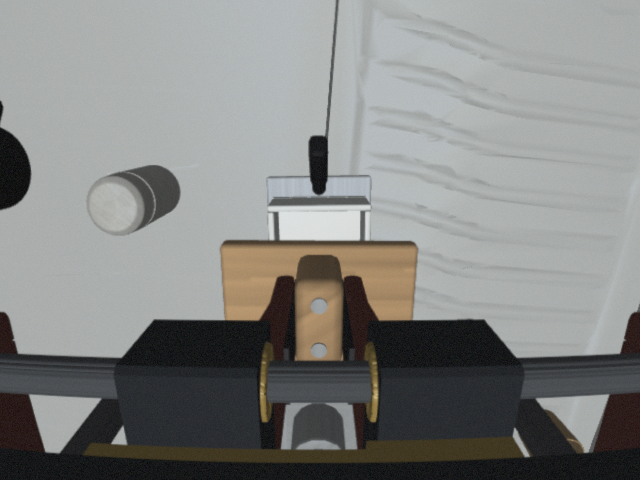

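```bash
python3 - <<'E'
from h import *
S=cam('scene');T=np.load('T11.npy');g=lambda x,y:(180+x/5,150+y/5)
z=T[2,3]-.0176
h=onz(S,g(520,287),z+.036);print('hole scene',h)
c=[onz(S,g(*q),z+.01) for q in((262,358),(350,472),(536,408),(440,303))]; print(np.round(c,4))
m=np.mean(c,0);print('board centre',m)
pred=T@[-.071,0.0004,0.0176,1];print('pred hole',pred)
ex=(np.array(c[2])-c[1]+np.array(c[3])-c[0]);print('lid yaw',np.degrees(np.arctan2(ex[1],ex[0])),'hole from board centre',m+.053*ex/np.linalg.norm(ex))
# z check by sleeve bottom etc: edge heights
W=cam('wrist',T)
print('handle/mould in wrist', [np.round(onz(W,q,.06),4) for q in((268,205),(371,205))],np.round(onz(W,(318,138),.067),4))
E
```

```text
hole scene [0.5638329  0.04512031 0.22080721]
[[ 0.4677  0.0798  0.1948]
 [ 0.4744 -0.0058  0.1948]
 [ 0.5514  0.0019  0.1948]
 [ 0.5449  0.0864  0.1948]]
board centre [0.50957922 0.04058043 0.19480721]
pred hole [0.5636644  0.05158146 0.18471765 1.        ]
lid yaw 5.311956025213006 hole from board centre [0.56235161 0.04548708 0.19480721]
handle/mould in wrist [array([0.4812, 0.006 , 0.06  ]), array([0.4753, 0.0842, 0.06  ])] [0.4286 0.0403 0.067 ]
```

```bash
python3 - <<'E'
from h import *
S=cam('scene');T=np.load('T11.npy')
c5=lambda X:np.round((proj(S,X)-[180,150])*5,0)
print('rod foot/tip pred',c5([[.568,.053,.06],[.568,.053,.145],[.568,.053,.10]]).tolist())
h=(T@[-.071,0.0004,0.0176,1])[:3]
print('hole top pred',c5(h+[0,0,.036]).tolist(),'underside',c5(h).tolist())
R=T[:3,:3]
# board corners at top, tool frame: x from .022 to -.058, y +-.044, z .0076
P=[(T@[x,y,.0076,1])[:3] for x,y in((.022,.044),(.022,-.044),(-.058,-.044),(-.058,.044))]
print('board corners',c5(P).tolist())
E
python3 - <<'E'
import cv2
import sys; sys.path.insert(0,'.')
from h import *
s=cv2.imread('pics/scene7.png')
c=cv2.resize(s[225:285,260:320],None,fx=10,fy=10,interpolation=cv2.INTER_CUBIC);cv2.imwrite('pics/s7d.png',c)
s=cv2.imread('pics/scene11.png')
c=cv2.resize(s[195:255,225:305],None,fx=10,fy=10,interpolation=cv2.INTER_CUBIC);cv2.imwrite('pics/s11d.png',c)
E
```

```text
rod foot/tip pred [[537.0, 592.0], [529.0, 432.0], [533.0, 518.0]]
hole top pred [[513.0, 279.0]] underside [[517.0, 356.0]]
board corners [[256.0, 347.0], [344.0, 463.0], [538.0, 400.0], [439.0, 292.0]]
```

View pics/s7d.png

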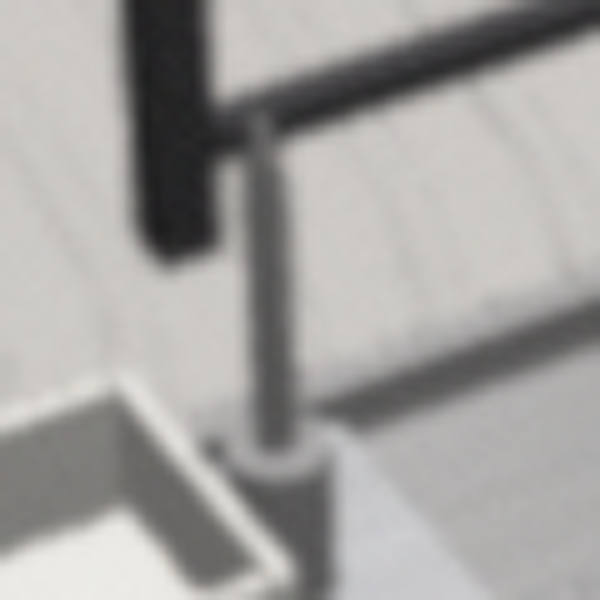

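View pics/s11d.png

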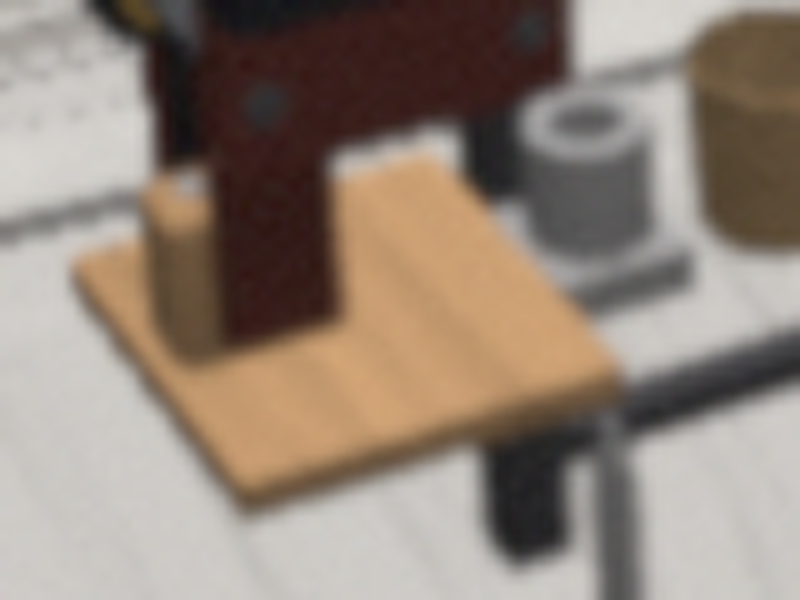

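The scene residuals for the lid and the rod collar agree to about 1 mm. The gripped handle's track gives the press axis in the arm's own frame: 5.1° yaw, and y = 0.0533 at the rod. So I aim the TCP at (0.4963, 0.0468) with yaw -174.9.

```bash
python3 - <<'E'
from h import *
plan([.4963,.0468,.172],down(185.1))
E
```

```text
rows 1 dist 0.0313 rot [-0.08  0.01 -0.74]
0 d [-0.015 -0.     0.156] r [-0.0007  0.0001 -0.0061]
```

Call:
play_rows:
  deltas:
    - {"dx":-0.016,"dy":0,"dz":0.05,"rx":0,"ry":0,"rz":-0.005,"grip":-1}
    - {"dx":0,"dy":0,"dz":0.05,"rx":0,"ry":0,"rz":0,"grip":-1}
    - {"dx":0,"dy":0,"dz":0.02,"rx":0,"ry":0,"rz":0,"grip":-1}

```text
time: 21.1
position: [0.4971, 0.0486, 0.1786]
eef_rot: [-179.9, 0.2, -174.9]
contact_force: [-0.7, -0.0, -2.4]
finger_gap: 0.0177
```

```bash
python3 - <<'E'
from h import *
plan([.4963,.0468,.166],down(185.1))
E
```

```text
rows 1 dist 0.0127 rot [-0.12  0.15  0.01]
0 d [ 0.005 -0.008  0.063] r [-0.001   0.0013  0.0001]
```

Call:
play_rows:
  deltas:
    - {"dx":0.003,"dy":-0.008,"dz":0.03,"rx":-0.001,"ry":0.001,"rz":0,"grip":-1}
    - {"dx":0,"dy":0,"dz":0.01,"rx":0,"ry":0,"rz":0,"grip":-1}
    - {"dx":0,"dy":0,"dz":0,"rx":0,"ry":0,"rz":0,"grip":-1}

```text
time: 21.4
position: [0.4959, 0.0472, 0.1687]
eef_rot: [180.0, -0.1, -174.8]
contact_force: [-0.1, 0.9, -1.4]
finger_gap: 0.0178
```

```bash
python3 - <<'E'
from h import *
plan([.4963,.0468,.155],down(185.1))
im=cv2.cvtColor(capture('scene'),cv2.COLOR_RGB2BGR)
crop(im,225,195,305,255,10,'s12.png')
E
```

```text
rows 1 dist 0.0137 rot [ 0.02 -0.09  0.08]
0 d [-0.002 -0.002  0.068] r [ 0.0002 -0.0008  0.0006]
```

View pics/s12.png

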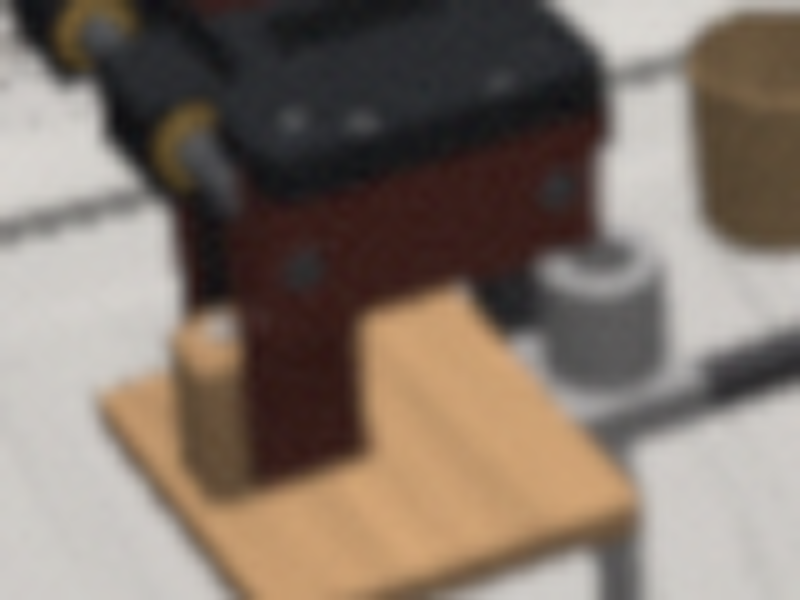

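Call:
play_rows:
  deltas:
    - {"dx":-0.001,"dy":-0.002,"dz":0.025,"rx":0,"ry":0,"rz":0,"grip":-1}
    - {"dx":0,"dy":0,"dz":0.02,"rx":0,"ry":0,"rz":0,"grip":-1}

```text
time: 21.65
position: [0.4968, 0.0468, 0.16]
eef_rot: [180.0, -0.0, -174.9]
contact_force: [-0.1, -0.4, -3.0]
finger_gap: 0.0177
```

Call:
play_rows:
  deltas:
    - {"dx":0,"dy":0,"dz":0.02,"rx":0,"ry":0,"rz":0,"grip":-1}
    - {"dx":0,"dy":0,"dz":0.015,"rx":0,"ry":0,"rz":0,"grip":-1}

```text
time: 21.85
position: [0.4968, 0.0467, 0.1523]
eef_rot: [180.0, 0.0, -174.9]
contact_force: [-0.7, -0.6, -2.0]
finger_gap: 0.0178
```

```bash
python3 - <<'E'
from h import *
plan([.4963,.0468,.145],down(185.1));s=state();print(s['contact_force'],s['moment'])
im=cv2.cvtColor(capture('scene'),cv2.COLOR_RGB2BGR)
crop(im,225,195,305,255,10,'s13.png')
E
```

```text
rows 1 dist 0.0073 rot [0.02 0.   0.03]
0 d [0.003 0.001 0.036] r [0.0002 0.     0.0002]
[-0.7022644  -0.55172904 -1.96551184] [ 0.06238752 -0.0932408   0.01702638]
```

View pics/s13.png

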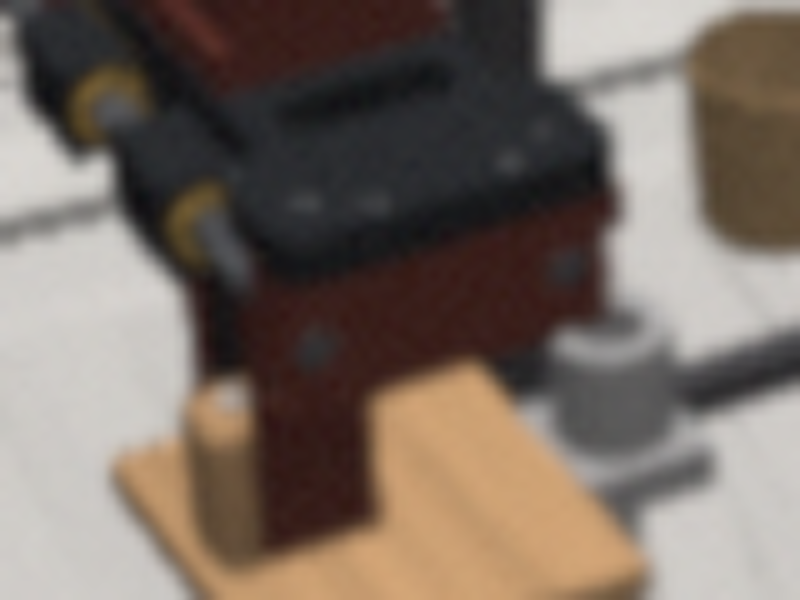

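The underside is 10 mm below the rod tip with no contact force, so the tip is inside the sleeve. I continue down slowly.

Call:
play_rows:
  deltas:
    - {"dx":0.002,"dy":0,"dz":0.03,"rx":0,"ry":0,"rz":0,"grip":-1}
    - {"dx":0,"dy":0,"dz":0.03,"rx":0,"ry":0,"rz":0,"grip":-1}

```text
time: 22.1
position: [0.4966, 0.0467, 0.1396]
eef_rot: [180.0, 0.0, -174.9]
contact_force: [-0.3, 0.1, -1.6]
finger_gap: 0.0173
```

Call:
play_rows:
  deltas:
    - {"dx":0,"dy":0,"dz":0.03,"rx":0,"ry":0,"rz":0,"grip":-1}
    - {"dx":0,"dy":0,"dz":0.03,"rx":0,"ry":0,"rz":0,"grip":-1}

```text
time: 22.3
position: [0.4965, 0.0467, 0.1264]
eef_rot: [180.0, 0.0, -174.9]
contact_force: [0.3, -0.7, -1.1]
finger_gap: 0.0178
```

```bash
python3 - <<'E'
from h import *
plan([.4966,.0468,.0785],down(185.1));s=state();print(s['contact_force'],s['moment'])
E
```

```text
rows 1 dist 0.0479 rot [0.02 0.02 0.02]
0 d [-0.001  0.001  0.24 ] r [0.0002 0.0002 0.0002]
[ 0.31865561 -0.66962763 -1.12245754] [ 4.34579017e-02 -8.13433100e-02  3.54123185e-05]
```

Call:
play_rows:
  deltas:
    - {"dx":0,"dy":0,"dz":0.04,"rx":0,"ry":0,"rz":0,"grip":-1}
    - {"dx":0,"dy":0,"dz":0.04,"rx":0,"ry":0,"rz":0,"grip":-1}
    - {"dx":0,"dy":0,"dz":0.04,"rx":0,"ry":0,"rz":0,"grip":-1}

```text
time: 22.6
position: [0.4965, 0.0467, 0.1003]
eef_rot: [180.0, 0.0, -174.9]
contact_force: [-0.0, 0.5, -1.7]
finger_gap: 0.0178
```

Call:
play_rows:
  deltas:
    - {"dx":0,"dy":0,"dz":0.04,"rx":0,"ry":0,"rz":0,"grip":-1}
    - {"dx":0,"dy":0,"dz":0.035,"rx":0,"ry":0,"rz":0,"grip":-1}

```text
time: 22.8
position: [0.4964, 0.0466, 0.0836]
eef_rot: [180.0, -0.0, -174.9]
contact_force: [-0.8, -0.3, -2.0]
finger_gap: 0.0176
```

```bash
python3 - <<'E'
from h import *
plan([.4966,.0468,.0785],down(185.1));s=state();print(s['contact_force'],s['moment'])
E
```

```text
rows 1 dist 0.0051 rot [ 0.04 -0.01  0.02]
0 d [-0.001  0.001  0.025] r [ 0.0003 -0.0001  0.0001]
[-0.8495534  -0.3213654  -2.01352813] [-0.01033015 -0.09655345 -0.00938189]
```

Call:
play_rows:
  deltas:
    - {"dx":0,"dy":0,"dz":0.015,"rx":0,"ry":0,"rz":0,"grip":-1}
    - {"dx":0,"dy":0,"dz":0.01,"rx":0,"ry":0,"rz":0,"grip":-1}

```text
time: 23.0
position: [0.496, 0.0466, 0.0774]
eef_rot: [180.0, -0.1, -174.9]
contact_force: [-6.4, -4.9, 28.4]
finger_gap: 0.0179
```

Call:
play_rows:
  deltas:
    - {"dx":0,"dy":0,"dz":0.006,"rx":0,"ry":0,"rz":0,"grip":-1}
    - {"dx":0,"dy":0,"dz":0,"rx":0,"ry":0,"rz":0,"grip":-1}

```text
time: 23.2
position: [0.4984, 0.047, 0.0781]
eef_rot: [-180.0, 0.2, -174.9]
contact_force: [-0.5, -0.2, -2.9]
finger_gap: 0.0177
```

Call:
play_rows:
  deltas:
    - {"dx":0,"dy":0,"dz":0.005,"rx":0,"ry":0,"rz":0,"grip":-1}

```text
time: 23.3
position: [0.4989, 0.0471, 0.0775]
eef_rot: [-180.0, 0.2, -174.9]
contact_force: [-1.6, -2.3, 10.8]
finger_gap: 0.0176
```

Call:
play_rows:
  deltas:
    - {"dx":0,"dy":0,"dz":0.001,"rx":0,"ry":0,"rz":0,"grip":-0.1}
    - {"dx":0,"dy":0,"dz":0,"rx":0,"ry":0,"rz":0,"grip":-0.1}
    - {"dx":0,"dy":0,"dz":0,"rx":0,"ry":0,"rz":0,"grip":-0.1}

```text
time: 23.6
position: [0.4993, 0.0474, 0.0776]
eef_rot: [-180.0, 0.3, -174.9]
contact_force: [-0.5, 0.2, -0.0]
finger_gap: 0.0373
```

Call:
play_rows:
  deltas:
    - {"dx":0,"dy":0,"dz":-0.05,"rx":0,"ry":0,"rz":0,"grip":-0.1}
    - {"dx":0,"dy":0,"dz":-0.15,"rx":0,"ry":0,"rz":0,"grip":-0.1}
    - {"dx":0,"dy":0,"dz":-0.2,"rx":0,"ry":0,"rz":0,"grip":-0.1}

```text
time: 23.9
position: [0.4955, 0.0467, 0.1565]
eef_rot: [180.0, -0.2, -174.8]
contact_force: [-0.1, -0.7, 0.7]
finger_gap: 0.0398
```

```bash
python3 - <<'E'
from h import *
s=state();print(s['joints'],s['contact_force'])
T=tool();np.save('T14.npy',T)
for n in('scene','wrist'): cv2.imwrite(f'pics/{n}14.png',cv2.cvtColor(capture(n),cv2.COLOR_RGB2BGR))
t=cv2.imread('pics/scene14.png');crop(t,200,200,350,310,5,'s14c.png')
E
```

```text
[ 43.19278211  33.93245405 -72.63598124 113.36021174  37.22186244
  61.34430169  48.88422367] [-0.08382997 -0.66882637  0.6809248 ]
```

View pics/s14c.png

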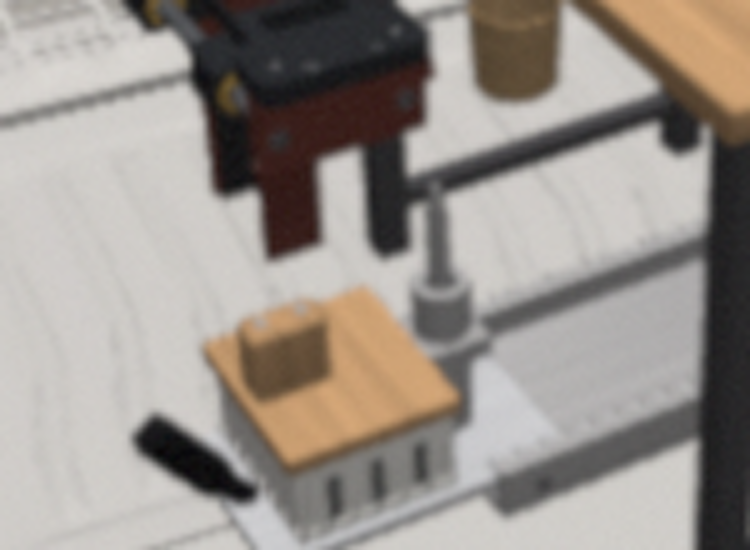

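View pics/wrist14.png

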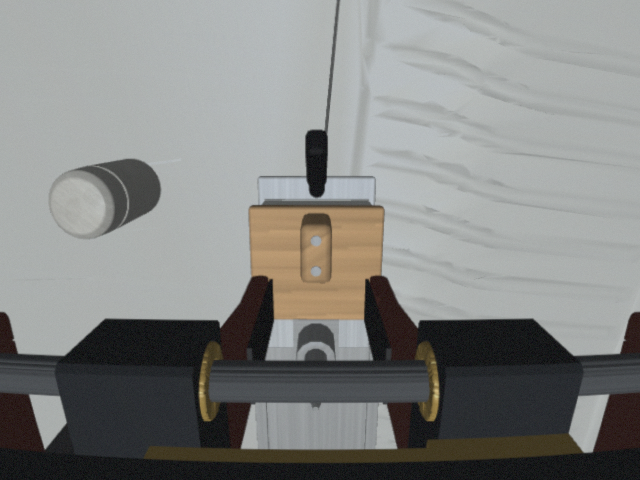

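The lid lies flat and square over the mould, with the sleeve at (316,345) down on the collar. Next I grasp the handle again and push the tray home.

```bash
python3 - <<'E'
from h import *
W=cam('wrist',np.load('T14.npy'))
print(np.round(onz(W,(316,131),.067),4))
plan([.438,.042,.125],flip(tilt(5,8)))
E
```

```text
[0.426  0.0387 0.067 ]
rows 2 dist 0.0712 rot [ 0.06 -7.68  0.15]
0 d [ 0.154 -0.002  0.089] r [ 0.0003 -0.032   0.0006]
1 d [ 0.16  -0.002  0.078] r [ 0.0003 -0.032   0.0006]
```

Call:
play_rows:
  deltas:
    - {"dx":0.1,"dy":0,"dz":0,"rx":0,"ry":-0.03,"rz":0,"grip":-0.1}
    - {"dx":0.1,"dy":0,"dz":0,"rx":0,"ry":-0.03,"rz":0,"grip":-0.1}
    - {"dx":0.06,"dy":0,"dz":0,"rx":0,"ry":-0.006,"rz":0,"grip":-0.1}

```text
time: 24.3
position: [0.449, 0.0452, 0.1589]
eef_rot: [179.7, 8.7, -174.9]
contact_force: [0.6, 0.2, -0.3]
finger_gap: 0.0394
```

```bash
python3 - <<'E'
from h import *
plan([.4413,.042,.041],flip(tilt(5,8)));print(state()['joints'])
E
```

```text
rows 3 dist 0.1182 rot [0.27 0.72 0.07]
0 d [ 0.043 -0.005  0.192] r [0.0007 0.002  0.0002]
1 d [ 0.042 -0.005  0.192] r [0.0007 0.002  0.0002]
2 d [ 0.041 -0.004  0.193] r [0.0007 0.002  0.0002]
[ 52.83571866  23.45777515 -78.03894604 125.1088795   35.97009838
  46.58937228  48.1888532 ]
```

Call:
play_rows:
  deltas:
    - {"dx":0.03,"dy":-0.012,"dz":0.1,"rx":0.001,"ry":0.002,"rz":0,"grip":-0.1}
    - {"dx":0.03,"dy":-0.004,"dz":0.15,"rx":0,"ry":0,"rz":0,"grip":-0.1}
    - {"dx":0.03,"dy":0,"dz":0.15,"rx":0,"ry":0,"rz":0,"grip":-0.1}

```text
time: 24.6
position: [0.4437, 0.0397, 0.0782]
eef_rot: [-179.8, 8.9, -175.0]
contact_force: [0.7, -0.2, 0.2]
finger_gap: 0.0396
```

```bash
python3 - <<'E'
from h import *
plan([.444,.0422,.042],flip(tilt(5,8)));print(state()['joints'])
E
```

```text
rows 1 dist 0.0363 rot [-0.18  0.9  -0.01]
0 d [0.026 0.013 0.179] r [-0.0015  0.0075 -0.    ]
[ 41.06311657  28.53192489 -65.25512711 130.09926006  49.14478434
  38.44590065  35.93032426]
```

Call:
play_rows:
  deltas:
    - {"dx":0.015,"dy":0.01,"dz":0.09,"rx":-0.001,"ry":0.004,"rz":0,"grip":-0.1}
    - {"dx":0.01,"dy":0.003,"dz":0.07,"rx":0,"ry":0,"rz":0,"grip":-0.1}

```text
time: 24.8
position: [0.4415, 0.0416, 0.0431]
eef_rot: [-179.9, 8.3, -175.0]
contact_force: [0.3, -0.1, -0.0]
finger_gap: 0.0394
```

```bash
python3 - <<'E'
from h import *
plan([.444,.0422,.042],flip(tilt(5,8)));print(state()['joints'])
E
```

```text
rows 1 dist 0.0028 rot [-0.11  0.25  0.04]
0 d [-0.012  0.002  0.007] r [-0.0009  0.0021  0.0003]
[ 35.90629656  31.7220378  -59.91352056 131.17938167  55.3528741
  36.08858693  30.01288764]
```

Call:
play_rows:
  deltas:
    - {"dx":-0.01,"dy":0.002,"dz":0.005,"rx":0,"ry":0,"rz":0,"grip":-1}
    - {"dx":0,"dy":0,"dz":0,"rx":0,"ry":0,"rz":0,"grip":-1}
    - {"dx":0,"dy":0,"dz":0,"rx":0,"ry":0,"rz":0,"grip":-1}
    - {"dx":0,"dy":0,"dz":0,"rx":0,"ry":0,"rz":0,"grip":-1}
  newtons: 20

```text
time: 25.2
position: [0.4429, 0.0421, 0.0422]
eef_rot: [-179.9, 8.1, -174.9]
contact_force: [1.1, -2.4, -9.4]
finger_gap: 0.0142
```

Call:
play_rows:
  deltas:
    - {"dx":-0.06,"dy":0,"dz":0.008,"rx":0,"ry":0,"rz":0,"grip":-1}
    - {"dx":-0.09,"dy":0,"dz":0.012,"rx":0,"ry":0,"rz":0,"grip":-1}
    - {"dx":-0.09,"dy":0,"dz":0.012,"rx":0,"ry":0,"rz":0,"grip":-1}

```text
time: 25.5
position: [0.4886, 0.0461, 0.0422]
eef_rot: [-179.9, 7.9, -174.8]
contact_force: [-2.1, 0.8, -2.0]
finger_gap: 0.0136
```

```bash
python3 - <<'E'
from h import *
s=state();print(s['joints'],s['contact_force'])
plan([.53,.0498,.0425],flip(tilt(5,8)))
E
```

```text
[ 34.10784659  35.54637543 -58.72105093 125.06977705  54.77653742
  39.79301121  33.12915879] [-2.06093425  0.82941469 -1.95543207]
rows 1 dist 0.0415 rot [-0.11 -0.14  0.15]
0 d [-0.206 -0.     0.027] r [-0.0009 -0.0012  0.0012]
```

Call:
play_rows:
  deltas:
    - {"dx":-0.09,"dy":0,"dz":0.012,"rx":0,"ry":0,"rz":0,"grip":-1}
    - {"dx":-0.09,"dy":0,"dz":0.012,"rx":0,"ry":0,"rz":0,"grip":-1}
    - {"dx":-0.08,"dy":0,"dz":0.011,"rx":0,"ry":0,"rz":0,"grip":-1}
    - {"dx":-0.03,"dy":0,"dz":0.004,"rx":0,"ry":0,"rz":0,"grip":-1}

```text
time: 25.9
position: [0.5502, 0.0517, 0.0423]
eef_rot: [180.0, 7.7, -175.0]
contact_force: [-2.2, -0.3, -1.0]
finger_gap: 0.0141
```

Call:
play_rows:
  deltas:
    - {"dx":0,"dy":0,"dz":0,"rx":0,"ry":0,"rz":0,"grip":0}
    - {"dx":0,"dy":0,"dz":0,"rx":0,"ry":0,"rz":0,"grip":0}
    - {"dx":0,"dy":0,"dz":-0.08,"rx":0,"ry":0,"rz":0,"grip":0}
    - {"dx":0.05,"dy":0,"dz":-0.15,"rx":0,"ry":-0.02,"rz":0,"grip":0}
    - {"dx":0.07,"dy":0,"dz":-0.12,"rx":0,"ry":-0.05,"rz":0,"grip":0}

```text
time: 26.4
position: [0.52, 0.0498, 0.1096]
eef_rot: [179.7, 16.5, -175.2]
contact_force: [0.1, -0.3, 1.6]
finger_gap: 0.0434
```

```bash
python3 - <<'E'
from h import *
s=state();print(s['joints'],s['contact_force'])
plan([.535,.048,.10],flip(tilt(5,33)))
E
```

```text
[ 39.55371027  27.96409987 -63.69207186 125.22854036  53.27093295
  35.98293886  34.38915279] [ 0.08242049 -0.31965873  1.55422238]
rows 2 dist 0.0179 rot [  0.23 -16.53  -0.26]
0 d [-0.029 -0.008  0.034] r [ 0.0009 -0.0689 -0.0011]
1 d [-0.024 -0.008  0.037] r [ 0.0009 -0.0689 -0.0011]
```

Call:
play_rows:
  deltas:
    - {"dx":0,"dy":-0.004,"dz":0,"rx":0,"ry":-0.06,"rz":0,"grip":0}
    - {"dx":0,"dy":-0.004,"dz":0,"rx":0,"ry":-0.06,"rz":0,"grip":0}
    - {"dx":0,"dy":0,"dz":0,"rx":0,"ry":-0.01,"rz":0,"grip":0}

```text
time: 26.7
position: [0.5202, 0.0429, 0.1116]
eef_rot: [-179.3, 28.8, -175.3]
contact_force: [-0.1, -0.8, 0.4]
finger_gap: 0.044
```

```bash
python3 - <<'E'
from h import *
s=state();print(s['joints'],s['contact_force'])
T=tool();W=cam('wrist',T)
cv2.imwrite('pics/w15.png',cv2.cvtColor(capture('wrist'),cv2.COLOR_RGB2BGR));np.save('T15.npy',T)
plan([.5596,.0525,.0403],flip(tilt(5,33)))
E
```

```text
[ 33.39420336  20.69123943 -54.56081185 134.57645006  82.59625622
  22.54179044   3.46101368] [-0.10621546 -0.82919703  0.436113  ]
rows 2 dist 0.082 rot [-0.85 -4.27 -0.19]
0 d [-0.004  0.018  0.204] r [-0.0035 -0.0178 -0.0008]
1 d [0.003 0.016 0.204] r [-0.0035 -0.0178 -0.0008]
```

View pics/w15.png

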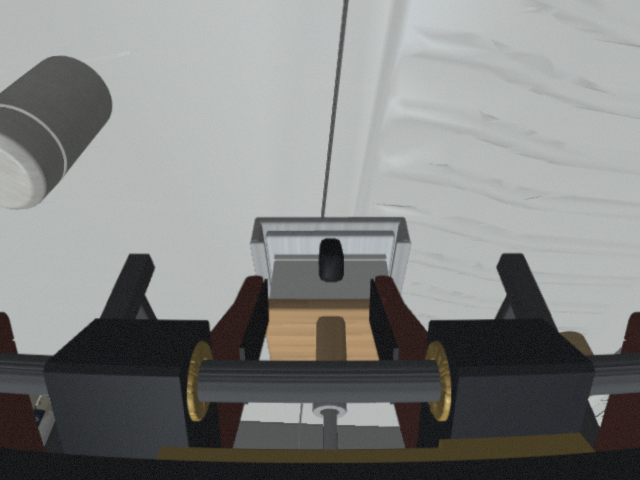

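```bash
python3 - <<'E'
from h import *
W=cam('wrist',np.load('T15.npy'))
print(np.round(onz(W,(331,240),.067),4),np.round(onz(W,(331,281),.035),4))
E
```

```text
[0.5267 0.0493 0.067 ] [0.5977 0.0566 0.035 ]
```

Call:
play_rows:
  deltas:
    - {"dx":0,"dy":0.02,"dz":0.13,"rx":-0.004,"ry":-0.016,"rz":0,"grip":0}
    - {"dx":0,"dy":0.02,"dz":0.13,"rx":-0.003,"ry":-0.016,"rz":0,"grip":0}

```text
time: 26.95
position: [0.5433, 0.0492, 0.0753]
eef_rot: [-179.6, 32.4, -175.2]
contact_force: [0.3, -1.8, -1.5]
finger_gap: 0.0442
```

```bash
python3 - <<'E'
from h import *
plan([.5596,.0525,.0403],flip(tilt(5,33)))
E
```

```text
rows 1 dist 0.0388 rot [-0.55 -0.58 -0.17]
0 d [0.024 0.011 0.192] r [-0.0046 -0.0048 -0.0014]
```

Call:
play_rows:
  deltas:
    - {"dx":0.015,"dy":0.008,"dz":0.1,"rx":-0.003,"ry":-0.003,"rz":0,"grip":0}
    - {"dx":0.008,"dy":0.003,"dz":0.07,"rx":0,"ry":0,"rz":0,"grip":0}
    - {"dx":0,"dy":0,"dz":0,"rx":0,"ry":0,"rz":0,"grip":0}

```text
time: 27.25
position: [0.558, 0.0529, 0.0417]
eef_rot: [-180.0, 32.7, -175.2]
contact_force: [-0.3, -0.1, 0.3]
finger_gap: 0.0439
```

```bash
python3 - <<'E'
from h import *
plan([.5596,.0525,.0403],flip(tilt(5,33)))
E
```

```text
rows 1 dist 0.0022 rot [-0.14 -0.28 -0.18]
0 d [-0.003 -0.003  0.01 ] r [-0.0012 -0.0023 -0.0015]
```

Call:
play_rows:
  deltas:
    - {"dx":0,"dy":0,"dz":0.005,"rx":0,"ry":0,"rz":0,"grip":-1}
    - {"dx":0,"dy":0,"dz":0,"rx":0,"ry":0,"rz":0,"grip":-1}
    - {"dx":0,"dy":0,"dz":0,"rx":0,"ry":0,"rz":0,"grip":-1}
    - {"dx":0,"dy":0,"dz":0,"rx":0,"ry":0,"rz":0,"grip":-1}

```text
time: 27.65
position: [0.5588, 0.0528, 0.0433]
eef_rot: [-179.9, 32.8, -175.2]
contact_force: [-0.6, 0.3, 0.5]
finger_gap: 0.0154
```

Call:
play_rows:
  deltas:
    - {"dx":-0.06,"dy":0,"dz":0.039,"rx":0,"ry":0,"rz":0,"grip":-1}
    - {"dx":-0.084,"dy":0,"dz":0.054,"rx":0,"ry":0,"rz":0,"grip":-1}
    - {"dx":-0.084,"dy":0,"dz":0.054,"rx":0,"ry":0,"rz":0,"grip":-1}

```text
time: 27.95
position: [0.6094, 0.0569, 0.0431]
eef_rot: [-179.8, 32.6, -175.0]
contact_force: [-1.8, -1.7, -1.4]
finger_gap: 0.014
```

```bash
python3 - <<'E'
from h import *
s=state();print(s['joints'],s['contact_force'],s['finger_gap'])
plan([.65,.0607,.0415],flip(tilt(5.1,33)))
E
```

```text
[ 26.49729647  36.98183032 -48.8551904  128.04876549 109.91529841
  30.38443824 -16.12426102] [-1.79781246 -1.699818   -1.39142874] 0.014001147548675819
rows 1 dist 0.0408 rot [-0.23 -0.42 -0.04]
0 d [-0.168  0.001  0.116] r [-0.0019 -0.0035 -0.0004]
```

Call:
play_rows:
  deltas:
    - {"dx":-0.07,"dy":0,"dz":0.046,"rx":0,"ry":0,"rz":0,"grip":-1}
    - {"dx":-0.06,"dy":0,"dz":0.039,"rx":0,"ry":0,"rz":0,"grip":-1}

```text
time: 28.15
position: [0.6406, 0.0598, 0.0431]
eef_rot: [-179.8, 32.5, -174.9]
contact_force: [-2.1, -0.8, -0.5]
finger_gap: 0.014
```

Call:
play_rows:
  deltas:
    - {"dx":-0.035,"dy":0,"dz":0.023,"rx":0,"ry":0,"rz":0,"grip":-1}
    - {"dx":-0.025,"dy":0,"dz":0.016,"rx":0,"ry":0,"rz":0,"grip":-1}

```text
time: 28.35
position: [0.6518, 0.0607, 0.0423]
eef_rot: [-179.7, 32.3, -174.9]
contact_force: [-25.0, -6.0, 20.9]
finger_gap: 0.014
```

Call:
play_rows:
  deltas:
    - {"dx":-0.015,"dy":0,"dz":0.01,"rx":0,"ry":0,"rz":0,"grip":-1}
    - {"dx":-0.012,"dy":0,"dz":0.007,"rx":0,"ry":0,"rz":0,"grip":-1}

```text
time: 28.55
position: [0.6525, 0.0608, 0.042]
eef_rot: [-179.5, 32.0, -174.7]
contact_force: [-15.6, -4.0, 14.5]
finger_gap: 0.0138
```

Call:
play_rows:
  deltas:
    - {"dx":0,"dy":0,"dz":0,"rx":0,"ry":0,"rz":0,"grip":0}
    - {"dx":0,"dy":0,"dz":0,"rx":0,"ry":0,"rz":0,"grip":0}
    - {"dx":0,"dy":0,"dz":0,"rx":0,"ry":0,"rz":0,"grip":0}
    - {"dx":0,"dy":0,"dz":-0.1,"rx":0,"ry":0,"rz":0,"grip":0}
    - {"dx":0,"dy":0,"dz":-0.2,"rx":0,"ry":0,"rz":0,"grip":0}

```text
time: 29.05
position: [0.6202, 0.0575, 0.0918]
eef_rot: [-179.6, 31.8, -174.8]
contact_force: [-0.2, 0.4, -0.3]
finger_gap: 0.0437
```

Call:
play_rows:
  deltas:
    - {"dx":0,"dy":0,"dz":-0.2,"rx":0,"ry":0,"rz":0,"grip":0}
    - {"dx":0,"dy":0,"dz":-0.2,"rx":0,"ry":0,"rz":0,"grip":0}

```text
time: 29.25
position: [0.5785, 0.0548, 0.1591]
eef_rot: [-179.7, 31.8, -174.8]
contact_force: [-0.4, -0.7, 0.6]
finger_gap: 0.0441
```

```bash
python3 - <<'E'
from h import *
s=state();print(s['joints'],s['contact_force'],s['time'])
T=tool();np.save('T16.npy',T)
for n in('scene','wrist','top'): cv2.imwrite(f'pics/{n}16.png',cv2.cvtColor(capture(n),cv2.COLOR_RGB2BGR))
E
```

```text
[ 30.12185202  18.22048142 -50.44875254 127.90042415  69.59625065
  20.70793272  17.51594435] [-0.35541012 -0.72892745  0.62593126] 29.25
```

View pics/wrist16.png

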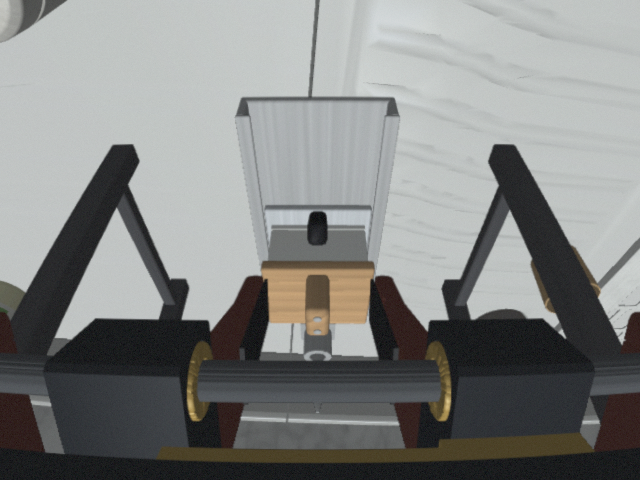

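View pics/scene16.png

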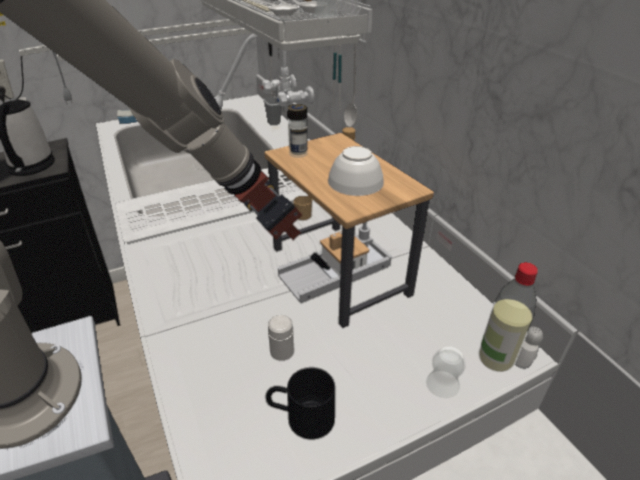

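View pics/top16.png

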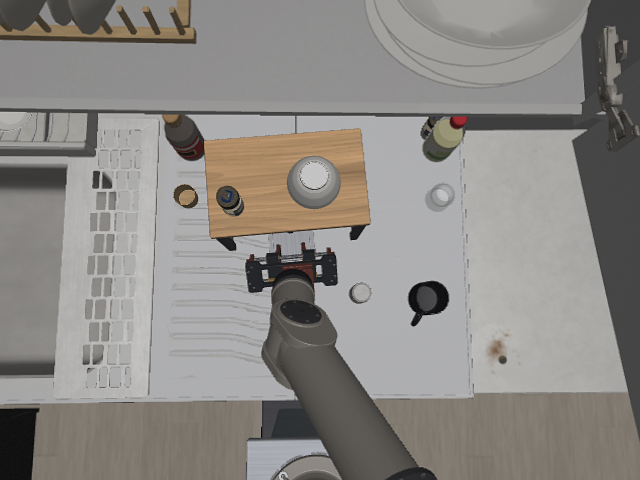

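```bash
python3 - <<'E'
from h import *
W=cam('wrist',np.load('T16.npy'))
a=onz(W,(317,213),.067);print(a)
print('lid front corners z.07',np.round([onz(W,q,.07) for q in((262,264),(374,264))],4))
print('base front',np.round([onz(W,q,.03) for q in((240,100),(394,100))],4))
a=cv2.imread('pics/top0.png').astype(int);b=cv2.imread('pics/top16.png').astype(int)
d=np.abs(a-b).max(2)
for n,(x0,y0,x1,y1) in dict(mug=(400,270,460,330),spice=(210,180,250,220),bowl=(280,150,345,210)).items(): print(n,(d[y0:y1,x0:x1]>40).sum())
E
```

```text
[0.61381375 0.05620036 0.067     ]
lid front corners z.07 [[0.6659 0.0202 0.07  ]
 [0.6583 0.1018 0.07  ]]
base front [[0.5582 0.004  0.03  ]
 [0.5498 0.0976 0.03  ]]
mug 0
spice 0
bowl 0
```

Call:
play_rows:
  deltas:
    - {"dx":0,"dy":0,"dz":-0.15,"rx":0,"ry":0,"rz":0,"grip":0}
    - {"dx":0,"dy":0,"dz":-0.1,"rx":0,"ry":0,"rz":0,"grip":0}
    - {"dx":0,"dy":0,"dz":0,"rx":0,"ry":0,"rz":0,"grip":0}

```text
time: 29.7
position: [0.5539, 0.0514, 0.2015]
eef_rot: [-179.5, 31.9, -174.8]
contact_force: [0.4, 0.5, -0.2]
finger_gap: 0.044
```

```bash
python3 - <<'E'
from plant import order,state
s=state();print(s['time'],s['contact_force'],abs(s['joint_velocities']).max());print(order.sign_off())
E
```

```text
29.7 [ 0.36188429  0.54102023 -0.21923698] 5.809873154065822
the job is handed in; nothing more can be done
None
```

I finished the job in the order asked and handed it in at about 30 s of the 72 s allowed:
- **Shaker:** I stood it upright to the right of the press.
- **Tray out:** I pulled the tray to its front stop, where the pull rose to about 20 N.
- **Lid:** I lowered it down the rod while holding it. It met the collar at underside z ≈ 60 mm with one 28 N touch, and I released it after that.
- **Tray home:** I pushed the tray in until it hit its back stop at about 25 N.

**Last checks:**
- The pictures show the lid flat and square over the mould and the shaker upright.
- The mug, spice jar and bowl areas of the top picture are unchanged from the start.
- The gripper was clear, with under 1 N on it.

**What disagreed:**
- The scene camera read y about 5–8 mm lower than the wrist camera. I set the rod's y from the track of the gripped handle instead, and the lid went on without touching the rod.
- Settling the lid moved the tray about 2–3 mm in from its front stop before I pushed it home.
- The final oblique wrist view put the handle about 4 mm further back than expected. I relied on the stop force and the roughly 200 mm of travel for the home position.

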